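Nest the lab dippers and lay out the spatulas

TASK

Put the demonstration bench in order: stand the biggest (black-handled) dipper in the middle of the round green mat and nest the other dippers in it by size, each right down inside the next bigger one, with the handles fanned apart so that their tips are more than 6 cm from each other. Lay every spatula flat in the grey tray, side by side and in line with it, all with the steel blade towards the green end. Leave the flask, the card box and the canister where they are.

Things in the scene. Friction and masses are not known exactly. Their poses are not given: they have to be found in the camera images.
- cup_xl: the biggest, never absent: open steel dipper, black straight level handle; outside 130 mm across at the rim, tapering to 118 at the bottom; 60 mm high, wall 3, floor 4 mm, about 400 g. Origin: centre of the underside; z up, x out along the handle. Handle 16 mm wide, 14 thick, underside 59 and top 73 mm above the origin, from the rim to 118 mm from the axis
- cup_xl_tip (a point): outer end of the black handle, 118 mm from the dipper's axis, 66 mm above its underside. Other handles pass 3 mm above the rim of the next size; handles cannot lie over one another
- cup_l: may be absent: open steel dipper, blue straight level handle; outside 108 mm across at the rim, tapering to 96 at the bottom; 60 mm high, wall 3, floor 4 mm, about 200 g. Origin: centre of the underside; z up, x out along the handle. Handle 16 mm wide, 14 thick, underside 59 and top 73 mm above the origin, from the rim to 118 mm from the axis
- cup_l_tip (a point): outer end of the blue handle, 118 mm from the dipper's axis, 66 mm above its underside. This dipper rests on the floor of the one it is set in, 4 mm higher than it. Held by the handle about 95 mm from the axis, fingers clear the biggest rim
- cup_m: may be absent: open steel dipper, red straight level handle; outside 86 mm across at the rim, tapering to 74 at the bottom; 60 mm high, wall 3, floor 4 mm, about 160 g. Origin: centre of the underside; z up, x out along the handle. Handle 16 mm wide, 14 thick, underside 59 and top 73 mm above the origin, from the rim to 118 mm from the axis
- cup_m_tip (a point): outer end of the red handle, 118 mm from the dipper's axis, 66 mm above its underside. This dipper rests on the floor of the one it is set in, 4 mm higher than it. Held by the handle about 95 mm from the axis, fingers clear the biggest rim
- cup_s: may be absent: open steel dipper, yellow straight level handle; outside 64 mm across at the rim, tapering to 52 at the bottom; 60 mm high, wall 3, floor 4 mm, about 130 g. Origin: centre of the underside; z up, x out along the handle. Handle 16 mm wide, 14 thick, underside 59 and top 73 mm above the origin, from the rim to 118 mm from the axis
- cup_s_tip (a point): outer end of the yellow handle, 118 mm from the dipper's axis, 66 mm above its underside. This dipper rests on the floor of the one it is set in, 4 mm higher than it. Held by the handle about 95 mm from the axis, fingers clear the biggest rim
- mat: fixed flat round green mat, 170 mm across, 3 mm thick: the place for the biggest dipper; origin: centre of the underside
- tray: fixed grey open tray, 200 mm (its x) by 210 mm (its y) outside, walls 5 mm thick and 20 mm high (23.5 mm at the green end), floor 5 mm; origin: centre of the underside, z up. The end towards the tray's +x has a green stripe on the floor and a green rim. Spatulas lie in it along its x, side by side, 45 mm apart leaves room for all
- spatula_0: lab spatula, 150 mm long, 60 g, lying flat: orange handle 20 mm wide, 16 mm thick and 80 mm long (x from -75 to +5 mm), dark shaft, flat dark steel blade 24 mm wide at the +x end (x from 45 to 75 mm). Origin: on the underside in the middle of the length; x towards the blade, z up. Balances near x = -11 mm; grip the handle at about x = -18 mm. May be absent
- spatula_0_blade (a point): middle of the blade, 65 mm from the origin along +x
- spatula_1: lab spatula, 150 mm long, 60 g, lying flat: orange handle 20 mm wide, 16 mm thick and 80 mm long (x from -75 to +5 mm), dark shaft, flat dark steel blade 24 mm wide at the +x end (x from 45 to 75 mm). Origin: on the underside in the middle of the length; x towards the blade, z up. Balances near x = -11 mm; grip the handle at about x = -18 mm. May be absent
- spatula_1_blade (a point): middle of the blade, 65 mm from the origin along +x
- spatula_2: lab spatula, 150 mm long, 60 g, lying flat: orange handle 20 mm wide, 16 mm thick and 80 mm long (x from -75 to +5 mm), dark shaft, flat dark steel blade 24 mm wide at the +x end (x from 45 to 75 mm). Origin: on the underside in the middle of the length; x towards the blade, z up. Balances near x = -11 mm; grip the handle at about x = -18 mm. May be absent
- spatula_2_blade (a point): middle of the blade, 65 mm from the origin along +x
- spatula_3: lab spatula, 150 mm long, 60 g, lying flat: orange handle 20 mm wide, 16 mm thick and 80 mm long (x from -75 to +5 mm), dark shaft, flat dark steel blade 24 mm wide at the +x end (x from 45 to 75 mm). Origin: on the underside in the middle of the length; x towards the blade, z up. Balances near x = -11 mm; grip the handle at about x = -18 mm. May be absent
- spatula_3_blade (a point): middle of the blade, 65 mm from the origin along +x
- flask: bystander: stoppered conical flask, 86 mm across, 138 mm high; origin centre of the underside
- card_box: bystander: flat box with coloured squares on its lid, 150 x 75 x 22 mm; origin centre of the underside
- canister: bystander: white water canister with a blue cap, 110 x 150 x 250 mm; origin centre of the underside
There are look-alikes about, which are no part of the job. Leave any purple look-alike of the cup_m alone. Leave any pink look-alike of the spatula_3 alone.

How it is judged (in metres and radians):
At the end, for the whole second after the job is handed in: Biggest dipper on the mat (centres within 26 mm); others nested by size, upright (0.08 rad), axes within 35 mm, each at most 9 mm above the next size, handle tips over 60 mm apart. Spatulas flat on the tray floor, inside, within 0.25 rad of its x, blade to the green end. All at rest (angle between each of cup_xl, cup_l, cup_m, cup_s's own z axis and vertical below 0.08 rad and linear speed of each of cup_xl, cup_l, cup_m, cup_s, spatula_0, spatula_1, spatula_2, spatula_3 below 0.03 m/s and height (world z) of cup_xl between 0.001 and 0.009 m and horizontal distance between cup_xl and mat below 0.026 m and horizontal distance between each of cup_l, cup_m, cup_s and cup_xl below 0.035 m and z of cup_l in the frame of cup_xl between 0.0015 and 0.009 m and horizontal distance between each of cup_l_tip, cup_m_tip, cup_s_tip and cup_xl_tip above 0.06 m and z of cup_m in the frame of cup_xl between 0.0015 and 0.013 m and horizontal distance between each of cup_m, cup_s and cup_l below 0.035 m and z of cup_m in the frame of cup_l between 0.0015 and 0.009 m and horizontal distance between each of cup_m_tip, cup_s_tip and cup_l_tip above 0.06 m and z of cup_s in the frame of cup_xl between 0.0015 and 0.017 m and z of cup_s in the frame of cup_l between 0.0015 and 0.013 m and horizontal distance between cup_s and cup_m below 0.035 m and z of cup_s in the frame of cup_m between 0.0015 and 0.009 m and horizontal distance between cup_s_tip and cup_m_tip above 0.06 m and angle between each of spatula_0, spatula_1, spatula_2, spatula_3's own z axis and vertical below 0.12 rad and angle between the x axis of each of spatula_0, spatula_1, spatula_2, spatula_3 and the x axis of tray, either way round below 0.25 rad and z of spatula_0 in the frame of tray between 0.001 and 0.011 m and x of each of spatula_0_blade, spatula_1_blade, spatula_2_blade, spatula_3_blade in the frame of tray above 0.03 m and x of spatula_0 in the frame of tray between -0.026 and 0.026 m and y of spatula_0 in the frame of tray between -0.1 and 0.1 m and z of spatula_1 in the frame of tray between 0.001 and 0.011 m and x of spatula_1 in the frame of tray between -0.026 and 0.026 m and y of spatula_1 in the frame of tray between -0.1 and 0.1 m and z of spatula_2 in the frame of tray between 0.001 and 0.011 m and x of spatula_2 in the frame of tray between -0.026 and 0.026 m and y of spatula_2 in the frame of tray between -0.1 and 0.1 m and z of spatula_3 in the frame of tray between 0.001 and 0.011 m and x of spatula_3 in the frame of tray between -0.026 and 0.026 m and y of spatula_3 in the frame of tray between -0.1 and 0.1 m); the robot touches nothing.
It fails at once if the flask is pushed more than 40 mm or tipped (distance of flask from where it was at the start of the episode above 0.04 m or angle between flask's own z axis and vertical above 0.5 rad).
It fails at once if the card box is pushed more than 40 mm or tipped (distance of card_box from where it was at the start of the episode above 0.04 m or angle between card_box's own z axis and vertical above 0.5 rad).
It fails at once if the canister is pushed more than 40 mm or tipped (distance of canister from where it was at the start of the episode above 0.04 m or angle between canister's own z axis and vertical above 0.5 rad).
Of cup_l, cup_m, cup_s only 2 to 3 are there at a start; the rules pass over those that are not, and their reading is None.
Of spatula_0, spatula_1, spatula_2, spatula_3 only 3 to 4 are there at a start; the rules pass over those that are not, and their reading is None.
At some moment in a run one of cup_l, cup_m, cup_s, spatula_0, spatula_1, spatula_2, spatula_3 may be knocked a few centimetres aside while the robot is not near it.
It also fails if it takes over 210 s, if anything falls off the work surface, if the arm or the gripper's body presses on something with over 40 N, if the wrist force passes 120 N, or if a joint passes its speed limit or range.

ROBOT

A 7-joint arm with a two-finger parallel gripper is mounted at the origin on the work surface. World frame = base frame: x ahead of the robot, y to its left, z up, the work surface at z = 0. Lengths are in m, angles in degrees, forces in N, time in s.
With the tool pointing down it reaches from about 0.425 to 0.875 m from the base axis. Payload 4.7 kg.
Tool frame: the origin (TCP) lies at the very end of the fingers, on their centre line; the grasp point (between the pads) lies 19 mm behind it; x points along the fingers, z is the direction in which the jaws open and shut, and the axes are right-handed (so a half turn about x gives the same grasp; the last joint's range is limited). The gripper opens to 87 mm and grips with 3 to 60 N. Pads are 19 mm wide; open, the fingers measure 117 mm over their backs; the gripper's body (75 mm by 190 mm) begins 51 mm behind the grasp point.
Start: joints at [67.386, 18.392, -4.016, 83.108, 1.295, 78.541, -3.26], TCP at [0.258, -0.596, 0.223] pointing down, gripper open.
Joint ranges: [-163.93, 163.93], [-17.29, 119.83], [-79.2, 71.16], [3.27, 140.29], [-89.18, 269.18], [5.43, 117.66], [-154.24, 154.24]. Speed limits (degrees/s): [147.25, 147.25, 180, 180, 180, 180, 180].

INTERFACE

Orientations are given as [roll, pitch, yaw] about the fixed x, y, z axes, in that order (R = Rz(yaw) Ry(pitch) Rx(roll)).
In Python, from cell import env gives the robot as it stands. The module is installed in compiled form; this text tells all that it offers.
- The arm moves only by the tool drive_tool, never from a script. Its argument "increments" is a list of rows, each a list of 2 entries, a list of its own where there are three numbers: the shift along the tool's x, y, z scaled (see below), then the turn, a rotation vector about the tool's x, y, z scaled (see below). In form: [[[dx, dy, dz], [wx, wy, wz]], ...]. A call has 1 to 10 rows; each row shifts and turns the commanded pose from where the row before left it, along the tool's axes as they then stand; what a row does not reach is not made up. The controller multiplies each number of a shift by 0.04 m and each number of a turn by 120 degrees. A row lasts 1/10 s, in which the tool goes at most 50 mm and 8.59 degrees, less where a joint would pass 70% of its speed; a pose out of reach is approached as far as the arm can. A call with a number of a shift or a turn outside -1 to 1 is refused whole. A call with a gripper value outside its range is refused whole. "hand" is the gripper's target within -1 to 1 (fully open at 1, half-way at 0, shut at -1), set as the call begins (left out, the last holds). The fingers move at their own pace and stop on an object; "squeeze" is the grip in N (left out, the last holds). Time passes only in rows, so rows that do not move let the fingers close. It gives the time, the measured TCP pose, the force and the opening at its end, in the units of the state.
- env.get_obs(): the state, without advancing time (a new reading comes with each control period).
- env.read_camera(name): name is "scene" or "top"; returns a dict with "frame" (400x640x3 uint8, red, green, blue), "fx", "fy", "cx", "cy" (pixels), "distortion" ([k1, k2, p1, p2, k3] as OpenCV has them; the pictures are not rectified), "R" (3x3) and "t" (3): a world point X has camera coordinates R X + t. Camera axes: x right, y down, z forward; pixel columns grow to the right and rows downward; lengths in m; the calibration is good to about 2 mm. A picture is of the moment at which its call begins. There is no depth.
- env.sign_off(): hands the job in, once; it reports no verdict.
The state is a dict: "time_s": time; "qpos": joint angles; "joint_velocities": joint speeds; "effort": joint torques, N m; "tool_pos": TCP position; "tool_rot": TCP orientation; "force": force on the tool from outside, world axes, zero at the start; "wrist_torque": the same for the moment, N m; "grip_width": finger opening in m.
Only numpy, scipy, OpenCV 4.12 (cv2) and the standard library are available. Lean on these libraries where they do the work, as an engineer would, in place of code of your own. Each camera call takes 0.05 s, during which the arm holds its last target.

## Working session

There is one attempt and no reset: what is moved stays moved. The work goes in short steps, Python scripts to look and compute and a tool call to move; the robot and the scene stay as the last step left them, time stands still between calls to the robot, and variables do not carry over. Pictures are saved under pics/ and viewed, and the job is handed in when it is done.

Besides the shell and the picture viewer there is one more tool, called after ">>>" as name([rows], argument=value, ...), one row to a line, values as JSON. drive_tool: Moves the arm, as the interface text tells. Shifts and turns lie within -1 to 1; 1 stands for 0.04 m of shift or 120 degrees of turn. Its arguments: {"type":"object","properties":{"increments":{"type":"array"},"hand":{"type":"number"},"squeeze":{"type":"number"}},"required":["increments"]}

```bash
mkdir -p pics; ls
python3 - <<'E'
from cell import env
import cv2
o=env.get_obs()
for k,v in o.items(): print(k,v)
for n in ("scene","top"):
    c=env.read_camera(n)
    cv2.imwrite(f"pics/{n}0.png",c["frame"][:,:,::-1])
    print(n,{k:v for k,v in c.items() if k!="frame"})
E
```

```text
pics
time_s 0.0
qpos [67.38687475 18.43930681 -4.01565906 83.17392392  1.29471487 78.53980128
 -3.25958445]
joint_velocities [ 0.02688699 -0.03556929 -0.02742612  0.00244588  0.01502449  0.07403583
  0.06603344]
effort [ 5.78646541e-04 -4.91289067e+01 -4.03133305e-01 -3.12529743e+01
 -6.38213125e-02  4.34953964e-02  1.57193399e-04]
tool_pos [ 0.25810641 -0.59596876  0.22146728]
tool_rot [-177.16824314   89.89206124  116.2550898 ]
force [-0.51926312 -0.63129255 -0.50676778]
wrist_torque [-0.04335003 -0.02067832  0.01879502]
grip_width 0.08702162056411042
scene {'fx': 469.6348259796349, 'fy': 469.6348259796349, 'cx': 320.4459471864737, 'cy': 195.68077230285334, 'distortion': array([-0.09791892,  0.        ,  0.        ,  0.        ,  0.        ]), 'R': array([[-0.21045084,  0.97756595, -0.00867513],
       [ 0.67999071,  0.14000166, -0.71973063],
       [-0.70236962, -0.15736692, -0.69419923]]), 't': array([ 0.00845077, -0.33917567,  1.90649107])}
top {'fx': 478.34241617813655, 'fy': 478.34241617813655, 'cx': 320.4181235310973, 'cy': 206.16510305150783, 'distortion': array([0.03045974, 0.        , 0.        , 0.        , 0.        ]), 'R': array([[-0.01824518, -0.99965268, -0.01901664],
       [-0.98243177,  0.02145749, -0.18538442],
       [ 0.18572808,  0.01530018, -0.98248205]]), 't': array([0.13522999, 0.52905741, 1.3285253 ])}
```

View pics/scene0.png

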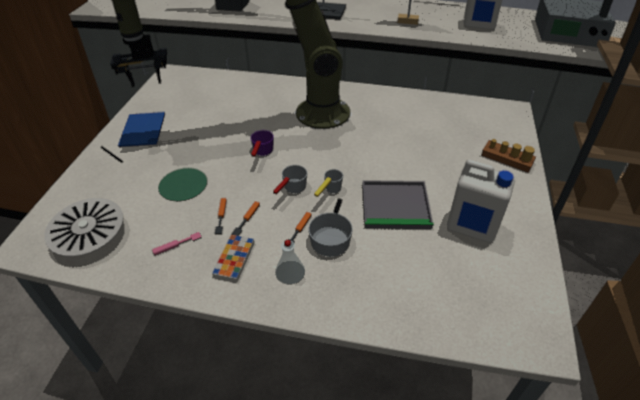

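View pics/top0.png

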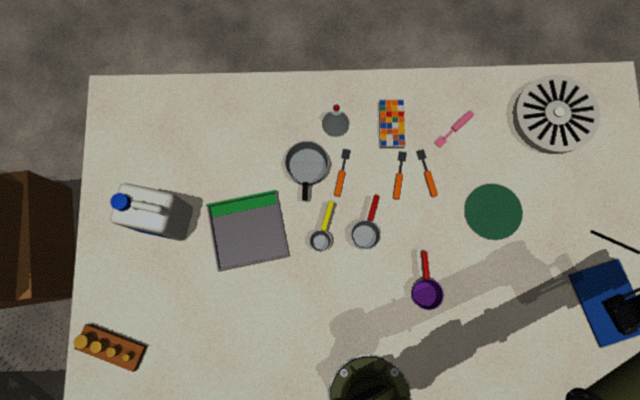

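```bash
cat > h.py <<'E'
import numpy as np, cv2
from cell import env
from scipy.spatial.transform import Rotation as Ro
def cam(n="top"): return env.read_camera(n)
def px2w(c,u,v,z):
    K=np.array([[c["fx"],0,c["cx"]],[0,c["fy"],c["cy"]],[0,0,1.]])
    p=cv2.undistortPoints(np.array([[[u,v]]],float),K,np.array(c["distortion"]))[0,0]
    R=np.array(c["R"]);t=np.array(c["t"])
    d=R.T@np.array([p[0],p[1],1]); o=-R.T@t
    return (o+d*(z-o[2])/d[2])
def w2px(c,X):
    K=np.array([[c["fx"],0,c["cx"]],[0,c["fy"],c["cy"]],[0,0,1.]])
    return cv2.projectPoints(np.array(X,float).reshape(-1,3),cv2.Rodrigues(np.array(c["R"]))[0],np.array(c["t"]),K,np.array(c["distortion"]))[0].reshape(-1,2)
def crop(c,x0,y0,x1,y1,s,name):
    cv2.imwrite("pics/"+name,cv2.resize(c["frame"][y0:y1,x0:x1,::-1],None,fx=s,fy=s,interpolation=cv2.INTER_CUBIC))
E
python3 - <<'E'
from h import *
c=cam()
crop(c,280,90,460,260,4,"c1.png")
crop(c,195,135,355,280,4,"c2.png")
crop(c,400,90,530,250,4,"c3.png".replace("c3","c3"))
E
```

```text
(no output)
```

View pics/c1.png

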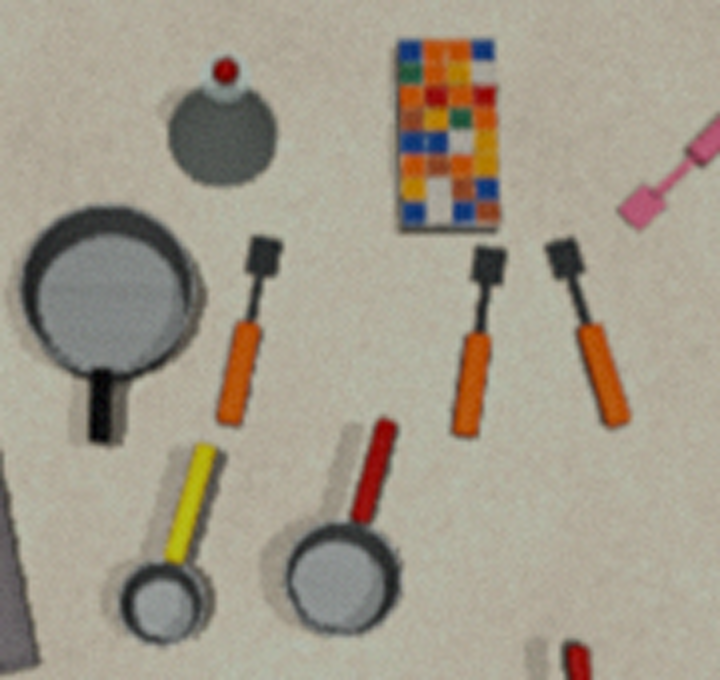

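View pics/c2.png

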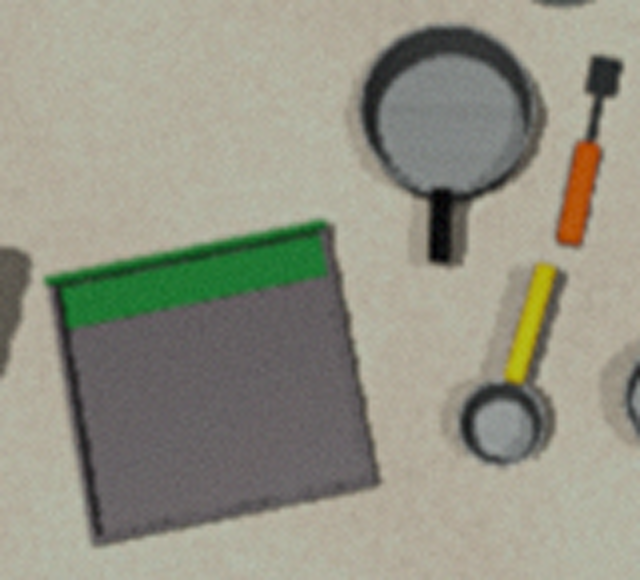

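View pics/c3.png

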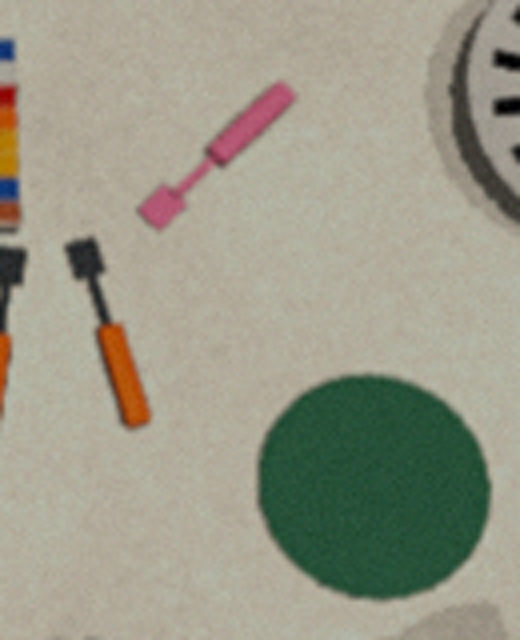

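Run:
```python
from h import *
c=cam()
C1=lambda x,y:(280+x/4-.375,90+y/4-.375)
C2=lambda x,y:(195+x/4-.375,135+y/4-.375)
C3=lambda x,y:(400+x/4-.375,90+y/4-.375)
f=lambda p,z:np.round(px2w(c,*p,z),4)
for n,a,b in (("s",(165,602),(207,446)),("m",(344,578),(387,420)),("xl",(110,292),(100,443))):
    A=f(C1(*a),.06);B=f(C1(*b),.073);d=(B-A)[:2]
    print(n,A,B,np.linalg.norm(d),np.degrees(np.arctan2(d[1],d[0])))
for n,a,b,e in (("0",(248,322),(229,425),(266,238)),("1",(478,334),(465,436),(489,248)),("2",(591,325),(616,425),(563,241))):
    A=f(C1(*a),.014);B=f(C1(*b),.014);E=f(C1(*e),.003);d=(A-B)[:2];d2=(E-B)[:2]
    an=np.arctan2(d2[1],d2[0]); 
    print(n,A,B,E,np.linalg.norm(d),np.linalg.norm(d2),np.degrees(np.arctan2(d[1],d[0])),np.degrees(an), "grip",(B[:2]+.057*np.array([np.cos(an),np.sin(an)])))
T=[f(C2(*p),z) for p,z in (((47,282),.0235),((329,223),.0235),((380,483),.02),((97,545),.02))]
print(T,np.mean(T,0)); 
for i,j in ((3,0),(2,1),(1,0),(2,3)):
    d=(T[j]-T[i])[:2];print(np.linalg.norm(d),np.degrees(np.arctan2(d[1],d[0])))
print("mat",f(C3(375,487),.003), f(C3(258,480),.003),f(C3(491,490),.003),f(C3(365,374),.003),f(C3(380,600),.003))
# flask, boxes
print("flask",f((335,123),0), "card", f(C1(395,230),.022),f(C1(500,230),.022))
print("fl top",f(C1(226,70),.138),"purple",f((427,294),.06))
```

```text
s [0.4323 0.125  0.06  ] [0.5413 0.0929 0.073 ] 0.11362838553812159 -16.409459402345362
m [ 0.4467 -0.0018  0.06  ] [ 0.5573 -0.0353  0.073 ] 0.11556214778204846 -16.851209476028227
xl [0.6599 0.1609 0.06  ] [0.5452 0.1689 0.073 ] 0.11497865019211177 176.0102429674185
0 [0.6473 0.0595 0.014 ] [0.5687 0.0757 0.014 ] [0.7159 0.0437 0.003 ] 0.080252102776189 0.1506381093880297 -11.645974248483224 -12.264773727892402 grip [0.62439905 0.06359151]
1 [ 0.6339 -0.1118  0.014 ] [ 0.5564 -0.0985  0.014 ] [ 0.7038 -0.1251  0.003 ] 0.07863294474964042 0.14978090666036173 -9.737838154399252 -10.229574378469469 grip [ 0.61249393 -0.10862279]
2 [ 0.6388 -0.1961  0.014 ] [ 0.5622 -0.2099  0.014 ] [ 0.7079 -0.1812  0.003 ] 0.07783315488916019 0.14849976430957723 10.212667633886868 11.14346342985596 grip [ 0.61812534 -0.19888382]
[array([0.5473, 0.4615, 0.0235]), array([0.5873, 0.2532, 0.0235]), array([0.3945, 0.2169, 0.02  ]), array([0.3541, 0.4212, 0.02  ])] [0.4708  0.3382  0.02175]
0.19735837960421138 11.782499488208956
0.19618748685887183 10.662711870370764
0.21210584621834455 100.87022315009915
0.20825621239233177 101.18583407792894
mat [ 0.5139 -0.384   0.003 ] [ 0.521  -0.2992  0.003 ] [ 0.5099 -0.4677  0.003 ] [ 0.5995 -0.3839  0.003 ] [ 0.4304 -0.3805  0.003 ]
flask [0.8016 0.0756 0.    ] card [ 0.7138 -0.0524  0.022 ] [ 0.7118 -0.1309  0.022 ]
fl top [0.7966 0.0741 0.138 ] purple [ 0.2778 -0.1641  0.06  ]
```

Candidates: cup_m is the steel dipper with the red handle at (366,235), not the purple one at (427,294). The spatulas are the orange ones at (340,175), (398,176) and (428,173), not the pink one at (454,129). cup_s is at (321,241), cup_xl at (307,163), and there is no blue dipper. The crops confirm these choices. The tray's green end and all three blades point to +x.

```bash
cat >> h.py <<'E'
def plan(xyz,jaw,o=None):
    """jaw: world direction deg of jaw axis (mod 180)"""
    o=o or env.get_obs()
    R=Ro.from_euler('xyz',o["tool_rot"],degrees=True).as_matrix()
    p=np.array(o["tool_pos"]);yaw=np.degrees(np.arctan2(R[1,2],R[0,2]))
    opts=[]
    for k in (-360,-180,0,180,360):
        y=jaw+k; dy=y-yaw
        if abs(dy)<=200: opts.append((abs(dy),y,dy))
    print("t",round(o["time_s"],2),"p",p.round(4),"jaw",round(yaw,2),"q",np.round(o["qpos"],1),"w",round(o["grip_width"],4),"F",np.round(o["force"],1))
    for _,y,dy in sorted(opts)[:2]:
        a=np.radians(y);z=np.array([np.cos(a),np.sin(a),0]);x=np.array([0,0,-1.]);Rt=np.stack([x,np.cross(z,x),z],1)
        rv=Ro.from_matrix(R.T@Rt).as_rotvec(degrees=True)/120
        print(" jaw->%.1f rot"%y,rv.round(4)," rotX rows@.07: %.2f"%(rv[0]/.07)," shift after rot/0.04:",(Rt.T@(np.array(xyz)-p)/.04).round(3)," before:",(R.T@(np.array(xyz)-p)/.04).round(3))
E
python3 - <<'E'
from h import *
a=np.radians(176);C=np.array([.6599,.1609])
g=C+.085*np.array([np.cos(a),np.sin(a)]);print(g)
plan([*g,.15],86)
E
```

```text
[0.57510706 0.1668293 ]
t 0.2 p [ 0.2582 -0.5962  0.2219] jaw -66.58 q [67.4 18.4 -4.  83.1  1.3 78.5 -3.3] w 0.0871 F [-0.6  0.8 -0.6]
 jaw->-94.0 rot [ 2.285e-01 -5.000e-04  2.000e-04]  rotX rows@.07: 3.26  shift after rot/0.04: [  1.797   6.573 -19.581]  before: [  1.813  14.853 -14.351]
 jaw->86.0 rot [-1.2715e+00 -2.0000e-04 -7.0000e-04]  rotX rows@.07: -18.16  shift after rot/0.04: [ 1.797 -6.573 19.581]  before: [  1.813  14.853 -14.351]
```

>>> drive_tool([
  [[0,0.8,-0.8],[0,0,0]],
  [[0,0.8,-0.8],[0,0,0]],
  [[0,0.8,-0.8],[0,0,0]],
  [[0,0.8,-0.8],[0,0,0]],
  [[0,0.8,-0.8],[0,0,0]],
  [[0,0.8,-0.8],[0,0,0]],
  [[0,0.8,-0.8],[0,0,0]],
  [[0,0.8,-0.8],[0,0,0]],
  [[0,0.8,-0.8],[0,0,0]],
  [[0,0.8,-0.8],[0,0,0]],
], hand=1)

```text
time_s: 1.2
tool_pos: [0.4251, -0.1738, 0.2226]
tool_rot: [0.8, 90.0, -65.8]
force: [2.0, -0.5, 0.2]
grip_width: 0.087
```

>>> drive_tool([
  [[0,0,0],[-0.07,0,0]],
  [[0,0,0],[-0.07,0,0]],
  [[0,0,0],[-0.07,0,0]],
  [[0,0,0],[-0.07,0,0]],
  [[0,0,0],[-0.07,0,0]],
  [[0,0,0],[-0.07,0,0]],
  [[0,0,0],[-0.07,0,0]],
  [[0,0,0],[-0.07,0,0]],
  [[0,0,0],[-0.07,0,0]],
  [[0,0,0],[-0.07,0,0]],
])

```text
time_s: 2.2
tool_pos: [0.4246, -0.1756, 0.2225]
tool_rot: [-174.6, 90.0, -156.8]
force: [0.3, -0.1, 0.6]
grip_width: 0.087
```

Run:
```python
from h import *
plan([.5751,.1668,.15],86)
```

```text
t 2.2 p [ 0.4246 -0.1756  0.2225] jaw 17.77 q [ 41.9  -4.3 -21.5 108.1  -1.6  75.9  38.6] w 0.087 F [ 0.3 -0.1  0.6]
 jaw->86.0 rot [-5.686e-01 -1.000e-04 -1.000e-04]  rotX rows@.07: -8.12  shift after rot/0.04: [ 1.811 -3.156  8.801]  before: [1.81  7.002 6.195]
 jaw->-94.0 rot [ 9.314e-01 -1.000e-04  1.000e-04]  rotX rows@.07: 13.31  shift after rot/0.04: [ 1.811  3.156 -8.801]  before: [1.81  7.002 6.195]
```

>>> drive_tool([
  [[0,0,0],[-0.071,0,0]],
  [[0,0,0],[-0.071,0,0]],
  [[0,0,0],[-0.071,0,0]],
  [[0,0,0],[-0.071,0,0]],
  [[0,0,0],[-0.071,0,0]],
  [[0,0,0],[-0.071,0,0]],
  [[0,0,0],[-0.071,0,0]],
  [[0,0,0],[-0.071,0,0]],
])

```text
time_s: 3.0
tool_pos: [0.4246, -0.1756, 0.2224]
tool_rot: [116.6, 90.0, -157.5]
force: [0.1, 0.3, -1.0]
grip_width: 0.0874
```

>>> drive_tool([
  [[0,-0.315,0.88],[0,0,0]],
  [[0,-0.315,0.88],[0,0,0]],
  [[0,-0.315,0.88],[0,0,0]],
  [[0,-0.315,0.88],[0,0,0]],
  [[0,-0.315,0.88],[0,0,0]],
  [[0,-0.315,0.88],[0,0,0]],
  [[0,-0.315,0.88],[0,0,0]],
  [[0,-0.315,0.88],[0,0,0]],
  [[0,-0.315,0.88],[0,0,0]],
  [[0,-0.315,0.88],[0,0,0]],
])

```text
time_s: 4.0
tool_pos: [0.578, 0.1668, 0.2224]
tool_rot: [170.6, 90.0, -103.8]
force: [0.0, -0.6, 0.5]
grip_width: 0.0871
```

Run:
```python
from h import *
c=cam()
crop(c,270,100,430,280,4,"c4.png")
plan([.5751,.1668,.15],86)
print(w2px(c,[[.5751,.1668,.073]]))
```

```text
t 4.05 p [0.5785 0.1745 0.2221] jaw 85.95 q [ 13.   16.5 -38.8  89.1  10.1  77.9  59.2] w 0.0867 F [1.  4.8 1. ]
 jaw->86.0 rot [-0.0004  0.0032  0.0002]  rotX rows@.07: -0.01  shift after rot/0.04: [ 1.802  0.071 -0.198]  before: [ 1.801  0.072 -0.21 ]
 jaw->-94.0 rot [ 1.4996e+00  4.0000e-04 -5.0000e-03]  rotX rows@.07: 21.42  shift after rot/0.04: [ 1.802 -0.071  0.198]  before: [ 1.801  0.072 -0.21 ]
[[305.2237233 190.0953225]]
```

View pics/c4.png

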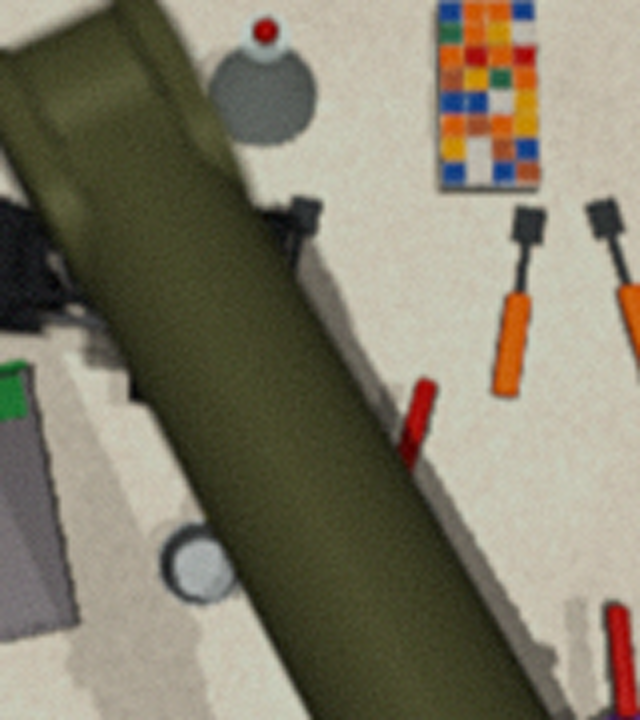

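>>> drive_tool([
  [[0.6,0.05,-0.1],[0,0,0]],
  [[0.6,0.05,-0.1],[0,0,0]],
  [[0.6,0,0],[0,0,0]],
  [[0.6,0,0],[0,0,0]],
  [[0,0,0],[0,0,0]],
  [[0,0,0],[0,0,0]],
])

```text
time_s: 4.65
tool_pos: [0.5728, 0.1578, 0.1267]
tool_rot: [98.1, 90.0, -176.3]
force: [-0.1, 0.2, 0.8]
grip_width: 0.0874
```

Run:
```python
from h import *
c=cam("scene")
crop(c,220,130,400,280,4,"c5.png")
plan([.5751,.1668,.047],86)
print((w2px(c,[[.5751,.1668,.073]])-[220,130])*4)
```

```text
t 4.7 p [0.5735 0.1582 0.1277] jaw 85.58 q [ 13.3  19.3 -37.5  97.   12.5  67.9  58.2] w 0.087 F [0.6 0.  0.4]
 jaw->86.0 rot [-0.0035  0.0002  0.0006]  rotX rows@.07: -0.05  shift after rot/0.04: [ 2.017 -0.024  0.218]  before: [ 2.017 -0.02   0.217]
 jaw->-94.0 rot [ 1.4965e+00  1.0000e-03 -4.0000e-04]  rotX rows@.07: 21.38  shift after rot/0.04: [ 2.017  0.024 -0.218]  before: [ 2.017 -0.02   0.217]
[[467.45473111 292.62887051]]
```

View pics/c5.png

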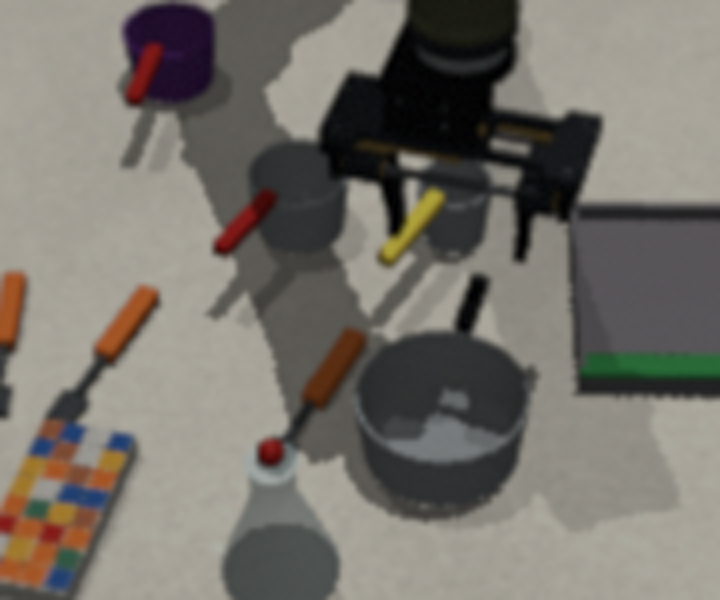

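>>> drive_tool([
  [[0,0,0.217],[0,0,0]],
  [[0.5,0,0],[0,0,0]],
  [[0.5,0,0],[0,0,0]],
  [[0.5,0,0],[0,0,0]],
  [[0.3,0,0],[0,0,0]],
  [[0.2,0,0],[0,0,0]],
  [[0,0,0],[0,0,0]],
  [[0,0,0],[0,0,0]],
  [[0,0,0],[0,0,0]],
])

```text
time_s: 5.6
tool_pos: [0.5744, 0.1669, 0.0476]
tool_rot: [-75.4, 89.9, 10.2]
force: [0.6, -0.1, 1.0]
grip_width: 0.0871
```

>>> drive_tool([
  [[0,0,0],[0,0,0]],
  [[0,0,0],[0,0,0]],
  [[0,0,0],[0,0,0]],
  [[0,0,0],[0,0,0]],
  [[0,0,0],[0,0,0]],
  [[0,0,0],[0,0,0]],
  [[0,0,0],[0,0,0]],
  [[0,0,0],[0,0,0]],
  [[0,0,0],[0,0,0]],
], hand=-1, squeeze=55)

```text
time_s: 6.5
tool_pos: [0.5736, 0.1666, 0.0465]
tool_rot: [136.0, 90.0, -138.4]
force: [0.3, 0.2, -0.3]
grip_width: 0.0226
```

Run:
```python
from h import *
c=cam("scene")
crop(c,220,130,400,280,4,"c6.png")
plan([.5751,.1668,.15],86)
```

```text
t 6.55 p [0.5736 0.1667 0.0465] jaw 85.58 q [ 10.9  24.6 -36.  100.7  16.4  60.   54.6] w 0.019 F [0.3 0.3 0.7]
 jaw->86.0 rot [-0.0035  0.0001 -0.    ]  rotX rows@.07: -0.05  shift after rot/0.04: [-2.587 -0.038  0.005]  before: [-2.587 -0.038  0.006]
 jaw->-94.0 rot [ 1.4965e+00 -0.0000e+00 -1.0000e-04]  rotX rows@.07: 21.38  shift after rot/0.04: [-2.587  0.038 -0.005]  before: [-2.587 -0.038  0.006]
```

View pics/c6.png

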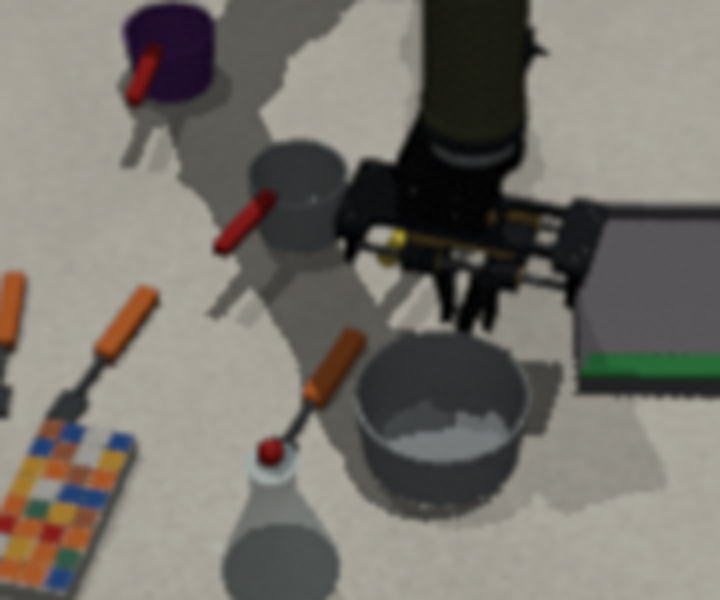

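Still closing (19 mm); finish the squeeze, then lift a little.

>>> drive_tool([
  [[0,0,0],[0,0,0]],
  [[0,0,0],[0,0,0]],
  [[0,0,0],[0,0,0]],
], hand=-1, squeeze=60)

```text
time_s: 6.85
tool_pos: [0.5736, 0.1668, 0.0465]
tool_rot: [-19.8, 90.0, 65.8]
force: [0.2, 1.4, -1.2]
grip_width: 0.0154
```

>>> drive_tool([
  [[-0.2,0,0],[0,0,0]],
  [[-0.3,0,0],[0,0,0]],
  [[-0.3,0,0],[0,0,0]],
  [[-0.3,0,0],[0,0,0]],
  [[0,0,0],[0,0,0]],
  [[0,0,0],[0,0,0]],
])

```text
time_s: 7.45
tool_pos: [0.5738, 0.1665, 0.0911]
tool_rot: [-98.0, 89.9, -12.4]
force: [0.2, -0.0, -4.6]
grip_width: 0.0149
```

Run:
```python
from h import *
c=cam("scene")
crop(c,220,130,400,280,4,"c7.png")
plan([.5751,.1668,.15],86)
```

```text
t 7.5 p [0.5733 0.1664 0.0904] jaw 85.58 q [ 11.9  21.8 -37.   98.7  14.4  64.3  56.1] w 0.0154 F [-0.2 -0.  -3.5]
 jaw->86.0 rot [-0.0035 -0.0002 -0.0002]  rotX rows@.07: -0.05  shift after rot/0.04: [-1.49  -0.043  0.014]  before: [-1.49  -0.043  0.013]
 jaw->-94.0 rot [ 1.4965e+00 -2.0000e-04  3.0000e-04]  rotX rows@.07: 21.38  shift after rot/0.04: [-1.49   0.043 -0.014]  before: [-1.49  -0.043  0.013]
```

View pics/c7.png

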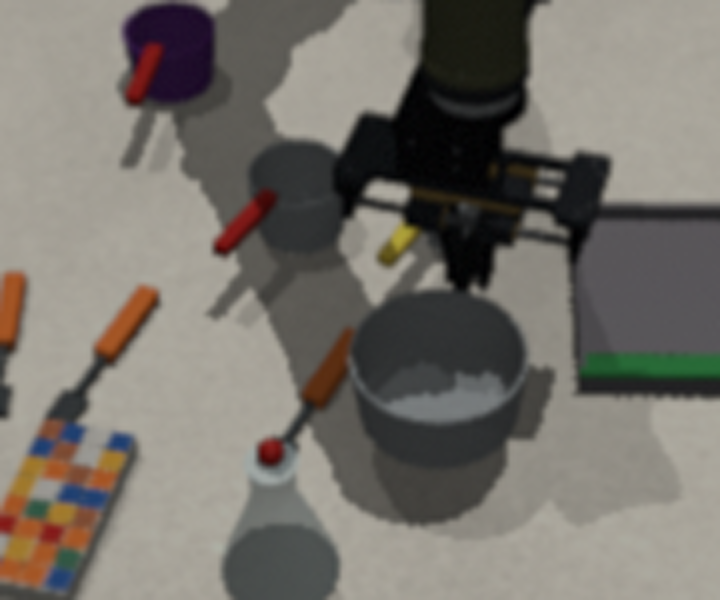

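>>> drive_tool([
  [[-0.5,0,0],[0,0,0]],
  [[-0.5,0,0],[0,0,0]],
  [[-0.5,0,0],[0,0,0]],
  [[-0.5,0,0],[0,0,0]],
  [[0,0,0],[0,0,0]],
  [[0,0,0],[0,0,0]],
])

```text
time_s: 8.1
tool_pos: [0.5732, 0.1664, 0.1697]
tool_rot: [121.9, 90.0, -152.5]
force: [-0.0, -0.9, -4.3]
grip_width: 0.0151
```

Run:
```python
from h import *
a=np.radians(126);g=np.array([.5155,-.383])+.0865*np.array([np.cos(a),np.sin(a)]);print(g)
plan([*g,.17],36)
```

```text
[ 0.46465658 -0.31302003]
t 8.1 p [0.5732 0.1664 0.1697] jaw 85.58 q [ 13.1  17.6 -38.2  93.9  11.3  72.5  58.4] w 0.0151 F [-0.  -0.9 -4.3]
 jaw->36.0 rot [ 4.132e-01 -4.000e-04 -2.000e-04]  rotX rows@.07: 5.90  shift after rot/0.04: [-8.000e-03 -8.102e+00 -9.241e+00]  before: [-1.000e-03  1.783e+00 -1.216e+01]
 jaw->216.0 rot [-1.0868e+00  3.0000e-04 -4.0000e-04]  rotX rows@.07: -15.53  shift after rot/0.04: [-8.000e-03  8.102e+00  9.241e+00]  before: [-1.000e-03  1.783e+00 -1.216e+01]
```

>>> drive_tool([
  [[0,0.1,-0.7],[0,0,0]],
  [[0,0.11,-0.76],[0,0,0]],
  [[0,0.11,-0.76],[0,0,0]],
  [[0,0.11,-0.76],[0,0,0]],
  [[0,0.11,-0.76],[0,0,0]],
  [[0,0.11,-0.76],[0,0,0]],
  [[0,0.11,-0.76],[0,0,0]],
  [[0,0.11,-0.76],[0,0,0]],
  [[0,0.11,-0.76],[0,0,0]],
  [[0,0.11,-0.76],[0,0,0]],
])

```text
time_s: 9.1
tool_pos: [0.5051, -0.1318, 0.1685]
tool_rot: [84.8, 89.8, 170.4]
force: [0.8, 0.5, -4.1]
grip_width: 0.0154
```

>>> drive_tool([
  [[0,0.11,-0.76],[0,0,0]],
  [[0,0.11,-0.76],[0,0,0]],
  [[0,0.11,-0.76],[0,0,0]],
  [[0,0.11,-0.76],[0,0,0]],
  [[0,0.11,-0.76],[0,0,0]],
  [[0,0.12,-0.76],[0,0,0]],
  [[0,0,0],[0,0,0]],
])

```text
time_s: 9.8
tool_pos: [0.4621, -0.3163, 0.1681]
tool_rot: [113.8, 89.7, -161.1]
force: [-0.8, -0.1, -3.5]
grip_width: 0.0154
```

>>> drive_tool([
  [[0,0,0],[0.06,0,0]],
  [[0,0,0],[0.06,0,0]],
  [[0,0,0],[0.06,0,0]],
  [[0,0,0],[0.06,0,0]],
  [[0,0,0],[0.06,0,0]],
  [[0,0,0],[0.06,0,0]],
  [[0,0,0],[0.053,0,0]],
  [[0,0,0],[0,0,0]],
  [[0,0,0],[0,0,0]],
])

```text
time_s: 10.7
tool_pos: [0.4656, -0.3098, 0.1692]
tool_rot: [108.1, 89.9, 144.2]
force: [0.3, -0.6, -3.4]
grip_width: 0.015
```

Run:
```python
from h import *
c=cam("top")
crop(c,400,130,590,290,4,"c8.png")
c=cam("scene")
crop(c,90,120,280,280,4,"c8s.png")
plan([.46466,-.3130,.08],36)
```

```text
t 10.8 p [ 0.4659 -0.3101  0.1698] jaw 36.15 q [ 44.9  10.1 -15.5  99.8   2.8  70.6  64.8] w 0.0153 F [-0.9 -1.2 -4.4]
 jaw->36.0 rot [ 0.0012 -0.0002 -0.0006]  rotX rows@.07: 0.02  shift after rot/0.04: [ 2.245 -0.041 -0.068]  before: [ 2.245 -0.043 -0.067]
 jaw->216.0 rot [-1.4988e+00  9.0000e-04 -3.0000e-04]  rotX rows@.07: -21.41  shift after rot/0.04: [2.245 0.041 0.068]  before: [ 2.245 -0.043 -0.067]
```

View pics/c8.png

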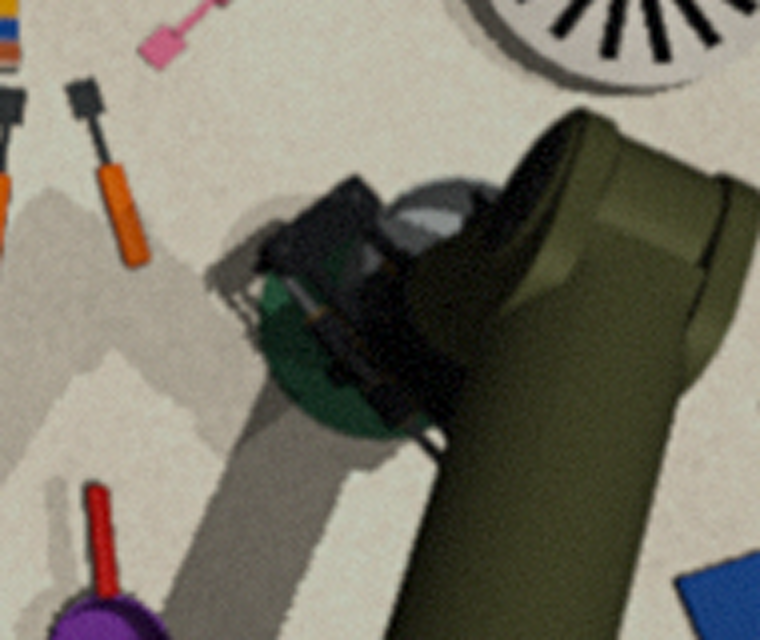

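View pics/c8s.png

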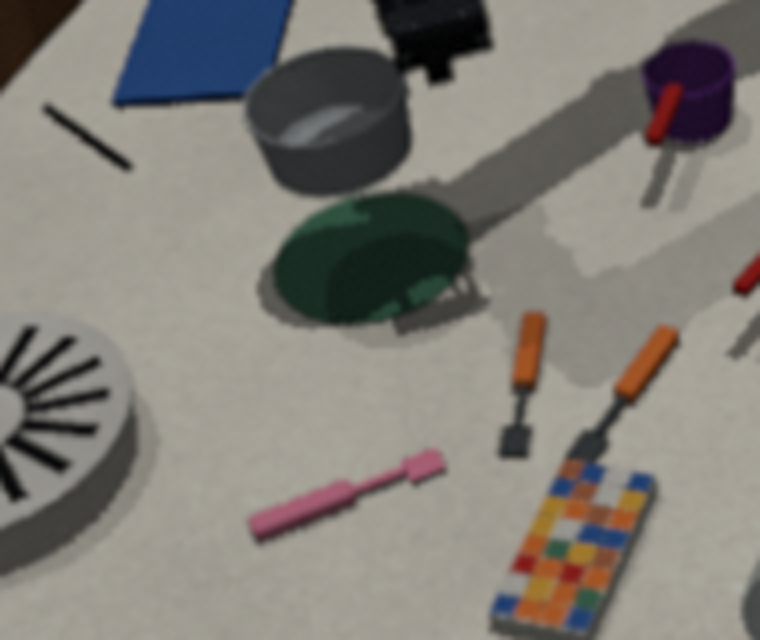

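>>> drive_tool([
  [[0.4,-0.04,-0.067],[0,0,0]],
  [[0.5,0,0],[0,0,0]],
  [[0.5,0,0],[0,0,0]],
  [[0.5,0,0],[0,0,0]],
  [[0.5,0,0],[0,0,0]],
  [[0.3,0,0],[0,0,0]],
  [[0.2,0,0],[0,0,0]],
  [[0,0,0],[0,0,0]],
  [[0,0,0],[0,0,0]],
])

```text
time_s: 11.7
tool_pos: [0.4655, -0.3137, 0.0553]
tool_rot: [-70.1, 89.9, -34.1]
force: [0.7, 0.1, -3.9]
grip_width: 0.0148
```

>>> drive_tool([
  [[0.04,0,0],[0,0,0]],
  [[0.03,0,0],[0,0,0]],
  [[0,0,0],[0,0,0]],
  [[0,0,0],[0,0,0]],
])

```text
time_s: 12.1
tool_pos: [0.4653, -0.3136, 0.0522]
tool_rot: [-74.5, 89.9, -38.4]
force: [0.0, -0.6, -3.2]
grip_width: 0.0152
```

Run:
```python
from h import *
c=cam("scene")
crop(c,90,120,280,280,4,"c9s.png")
plan([.46466,-.3130,.0495],36)
```

```text
t 12.15 p [ 0.4652 -0.3136  0.0521] jaw 36.03 q [ 44.4  16.8 -15.  106.3   5.1  57.4  63.3] w 0.0153 F [-0.6 -0.  -4.2]
 jaw->36.0 rot [0.0002 0.0001 0.0005]  rotX rows@.07: 0.00  shift after rot/0.04: [ 0.066  0.021 -0.003]  before: [ 0.066  0.021 -0.003]
 jaw->216.0 rot [-1.4998e+00 -7.0000e-04  2.0000e-04]  rotX rows@.07: -21.43  shift after rot/0.04: [ 0.066 -0.021  0.003]  before: [ 0.066  0.021 -0.003]
```

View pics/c9s.png

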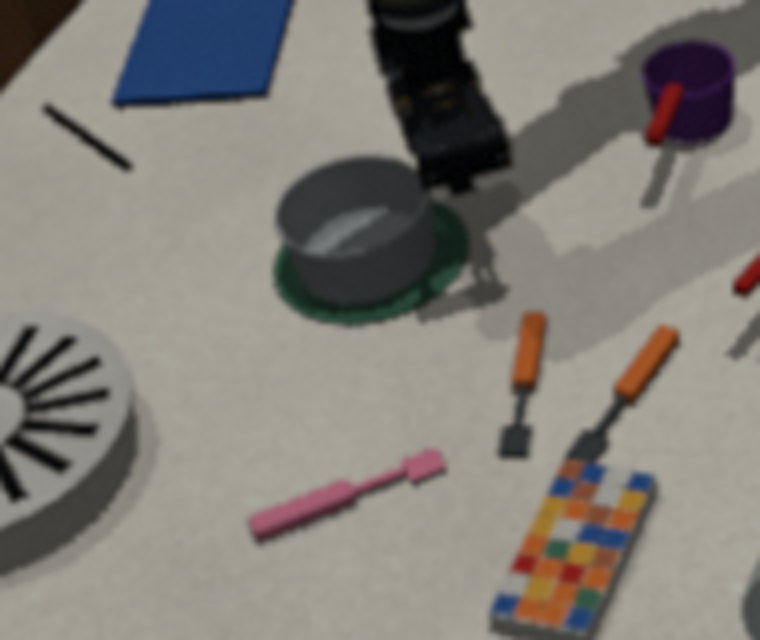

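>>> drive_tool([
  [[0.04,0,0],[0,0,0]],
  [[0.04,0,0],[0,0,0]],
  [[0,0,0],[0,0,0]],
  [[0,0,0],[0,0,0]],
])

```text
time_s: 12.55
tool_pos: [0.4651, -0.3131, 0.0494]
tool_rot: [-150.2, 90.0, -114.2]
force: [-2.8, 3.6, 6.1]
grip_width: 0.0153
```

>>> drive_tool([
  [[0,0,0],[0,0,0]],
  [[0,0,0],[0,0,0]],
  [[0,0,0],[0,0,0]],
  [[0,0,0],[0,0,0]],
  [[0,0,0],[0,0,0]],
], hand=0)

```text
time_s: 13.05
tool_pos: [0.465, -0.3135, 0.0485]
tool_rot: [-92.2, 90.0, -56.2]
force: [0.2, -0.8, -0.1]
grip_width: 0.0421
```

Run:
```python
from h import *
plan([.46466,-.3130,.2],36)
```

```text
t 13.05 p [ 0.465  -0.3135  0.0485] jaw 36.02 q [ 44.4  17.1 -15.  106.5   5.2  57.1  63.2] w 0.0421 F [ 0.2 -0.8 -0.1]
 jaw->36.0 rot [ 0.0002 -0.      0.0001]  rotX rows@.07: 0.00  shift after rot/0.04: [-3.787e+00  1.500e-02  2.000e-03]  before: [-3.787e+00  1.400e-02  2.000e-03]
 jaw->216.0 rot [-1.4998e+00 -2.0000e-04 -0.0000e+00]  rotX rows@.07: -21.43  shift after rot/0.04: [-3.787e+00 -1.500e-02 -2.000e-03]  before: [-3.787e+00  1.400e-02  2.000e-03]
```

>>> drive_tool([
  [[-0.5,0,0],[0,0,0]],
  [[-0.8,0,0],[0,0,0]],
  [[-0.9,0,0],[0,0,0]],
  [[-0.9,0,0],[0,0,0]],
  [[-0.9,0,0],[0,0,0]],
  [[0,0,0],[-0.07,0,0]],
  [[0,0,0],[-0.07,0,0]],
  [[0,0,0],[-0.07,0,0]],
  [[0,0,0],[-0.07,0,0]],
  [[0,0,0],[-0.03,0,0]],
], hand=1)

```text
time_s: 14.05
tool_pos: [0.4649, -0.3135, 0.2085]
tool_rot: [-148.0, 90.0, -74.6]
force: [0.6, -0.1, 0.6]
grip_width: 0.0868
```

Run:
```python
from h import *
c=cam("top")
cv2.imwrite("pics/t10.png",c["frame"][:,:,::-1])
c=cam("scene")
cv2.imwrite("pics/s10.png",c["frame"][:,:,::-1])
plan([.5376,-.0294,.2],73)
```

```text
t 14.15 p [ 0.4649 -0.3134  0.2085] jaw 73.23 q [ 47.6   8.9 -18.1  96.7   2.9  74.9 102.2] w 0.0871 F [0.8 0.1 0.2]
 jaw->73.0 rot [ 0.0019 -0.0001  0.    ]  rotX rows@.07: 0.03  shift after rot/0.04: [0.212 0.337 7.322]  before: [0.211 0.309 7.324]
 jaw->253.0 rot [-1.4981e+00 -0.0000e+00 -1.0000e-04]  rotX rows@.07: -21.40  shift after rot/0.04: [ 0.212 -0.337 -7.322]  before: [0.211 0.309 7.324]
```

View pics/t10.png

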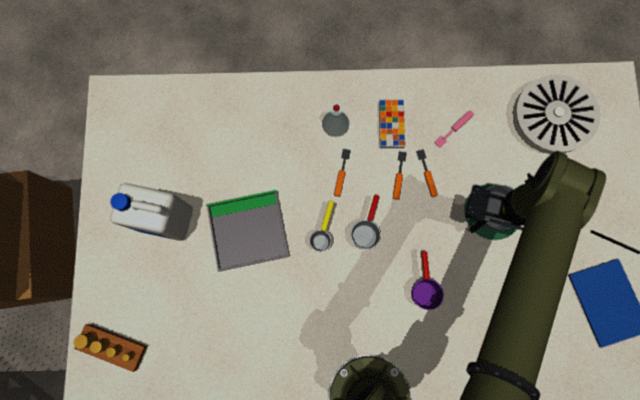

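View pics/s10.png

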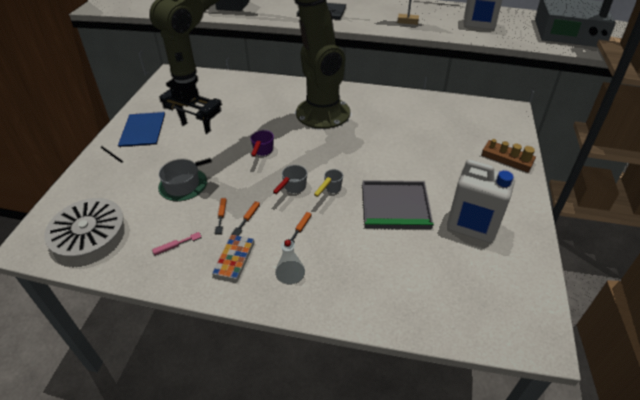

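>>> drive_tool([
  [[0,0.04,0.9],[0,0,0]],
  [[0,0.04,0.9],[0,0,0]],
  [[0,0.04,0.9],[0,0,0]],
  [[0,0.04,0.9],[0,0,0]],
  [[0,0.04,0.9],[0,0,0]],
  [[0,0.04,0.9],[0,0,0]],
  [[0,0.04,0.9],[0,0,0]],
  [[0,0.04,0.9],[0,0,0]],
  [[0,0,0],[0,0,0]],
  [[0,0,0],[0,0,0]],
])

```text
time_s: 15.15
tool_pos: [0.5358, -0.0332, 0.2085]
tool_rot: [-171.3, 90.0, -98.0]
force: [-0.7, -1.1, 0.6]
grip_width: 0.087
```

Run:
```python
from h import *
c=cam("top")
crop(c,400,130,590,290,4,"c11.png")
c=cam("scene")
crop(c,90,120,280,280,4,"c11s.png")
plan([.5376,-.0294,.047],73)
```

```text
t 15.25 p [ 0.5356 -0.0354  0.2084] jaw 73.08 q [ 30.    6.9 -31.2  99.5   3.8  74.6  71. ] w 0.0872 F [-0.7  0.4  0.3]
 jaw->73.0 rot [ 0.0007 -0.0004 -0.    ]  rotX rows@.07: 0.01  shift after rot/0.04: [ 4.035 -0.005  0.158]  before: [ 4.035 -0.005  0.161]
 jaw->253.0 rot [-1.4993e+00  1.0000e-04 -7.0000e-04]  rotX rows@.07: -21.42  shift after rot/0.04: [ 4.035  0.005 -0.158]  before: [ 4.035 -0.005  0.161]
```

View pics/c11.png

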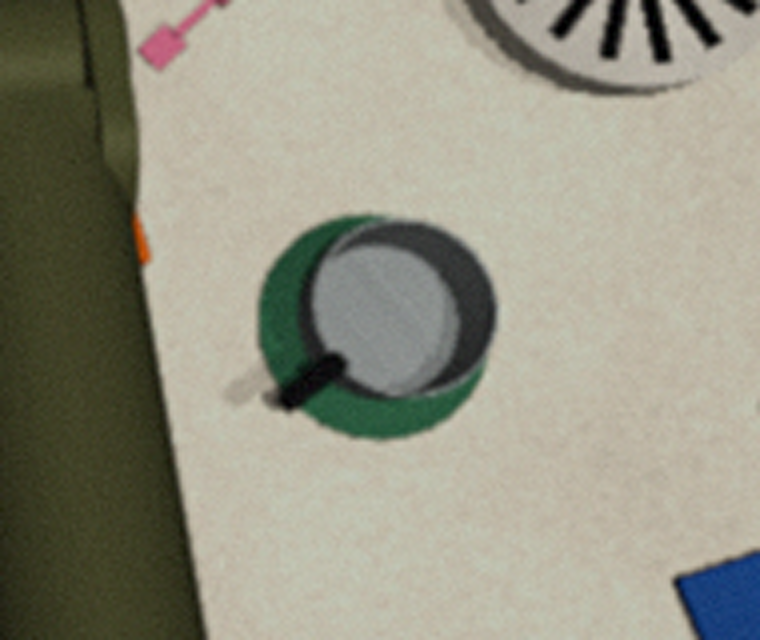

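View pics/c11s.png

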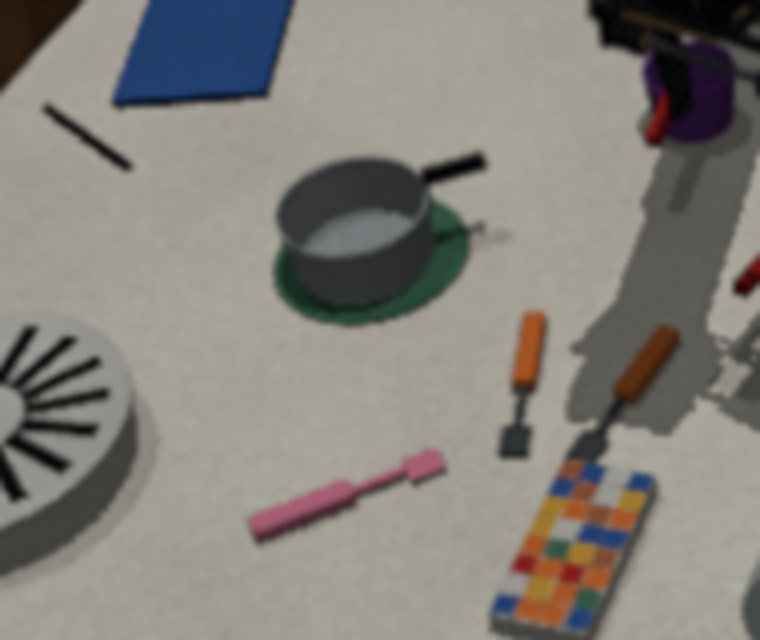

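Run:
```python
from h import *
c=cam("top")
A=px2w(c,499.7,206.7,.063);B=px2w(c,470.3,230.6,.076);d=B-A
print(A,B,np.hypot(*d[:2]),np.degrees(np.arctan2(d[1],d[0])))
```

```text
[ 0.51675139 -0.38189219  0.063     ] [ 0.44873818 -0.29083178  0.076     ] 0.11365647382523882 126.75612773308207
```

>>> drive_tool([
  [[0.6,0,0.16],[0,0,0]],
  [[0.8,0,0],[0,0,0]],
  [[0.8,0,0],[0,0,0]],
  [[0.8,0,0],[0,0,0]],
  [[0.5,0,0],[0,0,0]],
  [[0.3,0,0],[0,0,0]],
  [[0.2,0,0],[0,0,0]],
  [[0,0,0],[0,0,0]],
  [[0,0,0],[0,0,0]],
])

```text
time_s: 16.2
tool_pos: [0.5384, -0.0281, 0.0495]
tool_rot: [-85.2, 89.9, -12.0]
force: [0.1, 0.3, -0.2]
grip_width: 0.087
```

>>> drive_tool([
  [[0,0,0],[0,0,0]],
  [[0,0,0],[0,0,0]],
  [[0,0,0],[0,0,0]],
  [[0,0,0],[0,0,0]],
  [[0,0,0],[0,0,0]],
  [[0,0,0],[0,0,0]],
  [[0,0,0],[0,0,0]],
  [[0,0,0],[0,0,0]],
  [[0,0,0],[0,0,0]],
  [[0,0,0],[0,0,0]],
], hand=-1, squeeze=45)

```text
time_s: 17.2
tool_pos: [0.5376, -0.0279, 0.0485]
tool_rot: [174.0, 90.0, -112.8]
force: [0.3, 0.2, 0.5]
grip_width: 0.0156
```

Run:
```python
from h import *
c=cam("scene")
crop(c,220,130,400,280,4,"c12.png")
plan([.5376,-.0294,.047],73)
```

```text
t 17.25 p [ 0.5376 -0.0279  0.0485] jaw 73.22 q [ 27.3  16.5 -30.6 109.1   9.9  57.   65.5] w 0.0156 F [-0.8  0.1 -0. ]
 jaw->73.0 rot [ 0.0018 -0.     -0.    ]  rotX rows@.07: 0.03  shift after rot/0.04: [ 0.037 -0.011 -0.037]  before: [ 0.037 -0.011 -0.037]
 jaw->253.0 rot [-1.4982  0.     -0.    ]  rotX rows@.07: -21.40  shift after rot/0.04: [0.037 0.011 0.037]  before: [ 0.037 -0.011 -0.037]
```

View pics/c12.png

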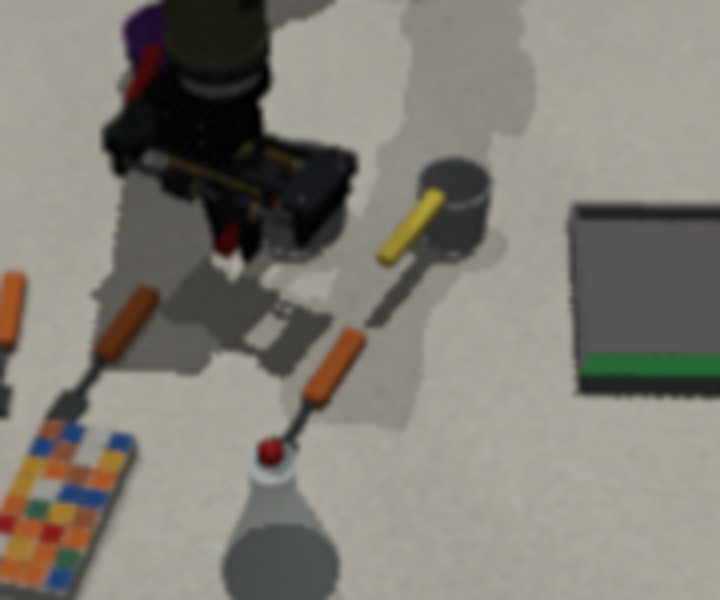

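>>> drive_tool([
  [[-0.3,0,0],[0,0,0]],
  [[-0.5,0,0],[0,0,0]],
  [[-0.5,0,0],[0,0,0]],
  [[-0.5,0,0],[0,0,0]],
  [[-0.5,0,0],[0,0,0]],
  [[-0.5,0,0],[0,0,0]],
  [[-0.3,0,0],[0,0,0]],
  [[0,0,0],[0,0,0]],
  [[0,0,0],[0,0,0]],
])

```text
time_s: 18.15
tool_pos: [0.5373, -0.0279, 0.1722]
tool_rot: [134.7, 90.0, -152.0]
force: [0.1, -0.2, -1.8]
grip_width: 0.0154
```

Run:
```python
from h import *
c=cam("scene")
crop(c,220,110,400,260,4,"c13.png")
a=np.radians(-30);g=np.array([.5167,-.382])+.0947*np.array([np.cos(a),np.sin(a)]);print(g)
plan([*g,.17],60)
```

```text
[ 0.59871261 -0.42935   ]
t 18.2 p [ 0.5369 -0.0279  0.1716] jaw 73.22 q [ 29.3   8.7 -31.7 102.1   4.8  70.7  69.5] w 0.0156 F [-0.   0.5 -1.3]
 jaw->60.0 rot [ 0.1102 -0.0003 -0.0007]  rotX rows@.07: 1.57  shift after rot/0.04: [ 0.04  -6.356 -7.919]  before: [ 0.038 -4.376 -9.163]
 jaw->240.0 rot [-1.3898e+00  1.0000e-03 -4.0000e-04]  rotX rows@.07: -19.85  shift after rot/0.04: [0.04  6.356 7.919]  before: [ 0.038 -4.376 -9.163]
```

View pics/c13.png

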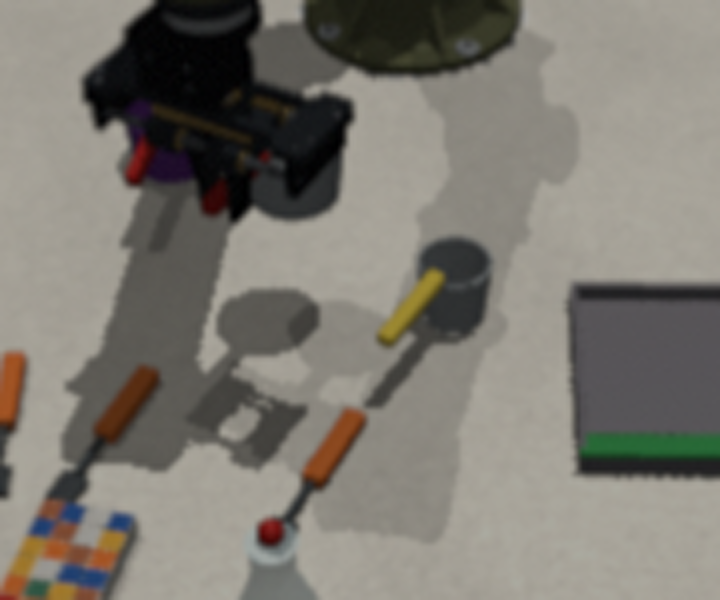

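>>> drive_tool([
  [[0,0,0],[0.055,0,0]],
  [[0,0,0],[0.055,0,0]],
  [[0,-0.53,-0.66],[0,0,0]],
  [[0,-0.53,-0.66],[0,0,0]],
  [[0,-0.53,-0.66],[0,0,0]],
  [[0,-0.53,-0.66],[0,0,0]],
  [[0,-0.53,-0.66],[0,0,0]],
  [[0,-0.53,-0.66],[0,0,0]],
  [[0,-0.53,-0.66],[0,0,0]],
  [[0,-0.53,-0.66],[0,0,0]],
])

```text
time_s: 19.2
tool_pos: [0.5783, -0.2966, 0.1707]
tool_rot: [92.8, 89.8, 152.8]
force: [-0.0, 0.8, -1.2]
grip_width: 0.0157
```

>>> drive_tool([
  [[0,-0.53,-0.66],[0,0,0]],
  [[0,-0.53,-0.66],[0,0,0]],
  [[0,-0.53,-0.66],[0,0,0]],
  [[0,-0.53,-0.66],[0,0,0]],
  [[0,0,0],[0,0,0]],
  [[0,0,0],[0,0,0]],
  [[0,0,0],[0,0,0]],
])

```text
time_s: 19.9
tool_pos: [0.5999, -0.4274, 0.1713]
tool_rot: [55.8, 89.9, 115.9]
force: [-0.7, 0.2, -1.3]
grip_width: 0.0154
```

Run:
```python
from h import *
c=cam("scene")
crop(c,90,100,280,260,4,"c14.png")
plan([.5987,-.4294,.17],60)
```

```text
t 19.95 p [ 0.6001 -0.4273  0.1719] jaw 60.15 q [ 45.3  31.6 -18.1  71.8   9.5  78.2  87.9] w 0.0156 F [ 0.4 -0.  -1.4]
 jaw->60.0 rot [ 0.0012  0.0005 -0.0006]  rotX rows@.07: 0.02  shift after rot/0.04: [ 0.047  0.005 -0.063]  before: [ 0.047  0.005 -0.063]
 jaw->240.0 rot [-1.4988e+00  1.0000e-03  8.0000e-04]  rotX rows@.07: -21.41  shift after rot/0.04: [ 0.047 -0.005  0.063]  before: [ 0.047  0.005 -0.063]
```

View pics/c14.png

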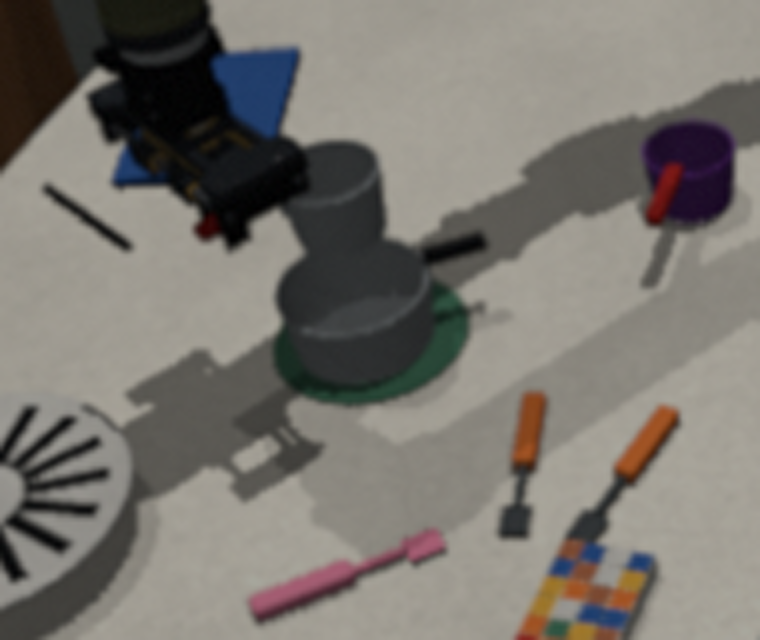

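>>> drive_tool([
  [[0.25,0,-0.063],[0,0,0]],
  [[0.4,0,0],[0,0,0]],
  [[0.4,0,0],[0,0,0]],
  [[0.4,0,0],[0,0,0]],
  [[0.4,0,0],[0,0,0]],
  [[0.4,0,0],[0,0,0]],
  [[0.3,0,0],[0,0,0]],
  [[0.2,0,0],[0,0,0]],
  [[0,0,0],[0,0,0]],
  [[0,0,0],[0,0,0]],
])

```text
time_s: 20.95
tool_pos: [0.5988, -0.4318, 0.063]
tool_rot: [-97.4, 90.0, -37.4]
force: [0.6, -0.0, -0.3]
grip_width: 0.0154
```

>>> drive_tool([
  [[0.05,0,0],[0,0,0]],
  [[0.05,0,0],[0,0,0]],
  [[0,0,0],[0,0,0]],
  [[0,0,0],[0,0,0]],
])

```text
time_s: 21.35
tool_pos: [0.5985, -0.4316, 0.0588]
tool_rot: [-113.0, 90.0, -53.0]
force: [-0.0, 0.2, -0.1]
grip_width: 0.0154
```

Run:
```python
from h import *
c=cam("scene")
crop(c,90,100,280,260,4,"c15.png")
plan([.5987,-.4294,.0555],60)
```

```text
t 21.4 p [ 0.5985 -0.4316  0.0587] jaw 60.02 q [ 45.4  36.1 -17.3  78.2  10.9  67.3  87. ] w 0.0154 F [-0.3  0.4 -1.4]
 jaw->60.0 rot [ 0.0002 -0.      0.0001]  rotX rows@.07: 0.00  shift after rot/0.04: [0.081 0.023 0.05 ]  before: [0.081 0.023 0.05 ]
 jaw->240.0 rot [-1.4998e+00 -2.0000e-04 -1.0000e-04]  rotX rows@.07: -21.43  shift after rot/0.04: [ 0.081 -0.023 -0.05 ]  before: [0.081 0.023 0.05 ]
```

View pics/c15.png

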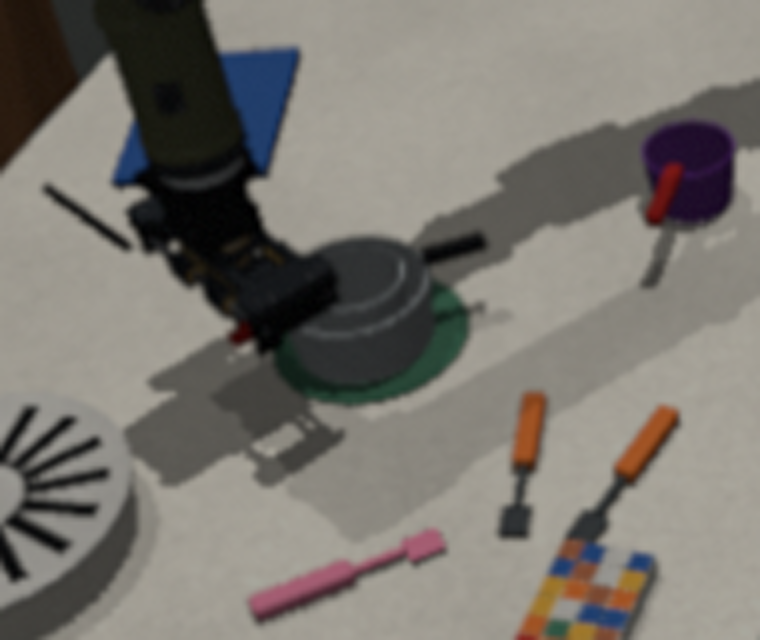

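>>> drive_tool([
  [[0.04,0,0],[0,0,0]],
  [[0.04,0,0],[0,0,0]],
  [[0.02,0,0],[0,0,0]],
  [[0,0,0],[0,0,0]],
  [[0,0,0],[0,0,0]],
])

```text
time_s: 21.9
tool_pos: [0.5989, -0.4318, 0.0554]
tool_rot: [-96.9, 89.9, -36.9]
force: [0.6, 0.4, 3.2]
grip_width: 0.0153
```

>>> drive_tool([
  [[0,0,0],[0,0,0]],
  [[0,0,0],[0,0,0]],
  [[0,0,0],[0,0,0]],
  [[0,0,0],[0,0,0]],
  [[0,0,0],[0,0,0]],
], hand=0)

```text
time_s: 22.4
tool_pos: [0.5983, -0.4315, 0.0543]
tool_rot: [95.3, 90.0, 155.3]
force: [1.0, 0.2, -0.2]
grip_width: 0.0417
```

>>> drive_tool([
  [[-0.4,0,0],[0,0,0]],
  [[-0.8,0,0],[0,0,0]],
  [[-0.9,0,0],[0,0,0]],
  [[-0.9,0,0],[0,0,0]],
  [[-0.9,0,0],[0,0,0]],
  [[0,0,0],[0,0,0]],
])

```text
time_s: 23.0
tool_pos: [0.6013, -0.4331, 0.2197]
tool_rot: [-94.0, 89.3, -34.0]
force: [1.0, -0.4, 1.5]
grip_width: 0.0434
```

Run:
```python
from h import *
c=cam("top")
crop(c,270,90,450,260,4,"c16t.png")
c=cam("scene")
crop(c,90,100,280,260,4,"c16.png")
a=np.radians(-16.4)
plan([.4323+.0947*np.cos(a),.125+.0947*np.sin(a),.2],73.6)
```

```text
t 23.1 p [ 0.5991 -0.4319  0.2133] jaw 60.02 q [ 45.3  30.5 -18.1  68.5   9.2  82.1  88.4] w 0.0434 F [ 0.7  0.2 -1. ]
 jaw->73.6 rot [-0.1131 -0.0004  0.0018]  rotX rows@.07: -1.62  shift after rot/0.04: [ 0.332  5.565 12.178]  before: [ 0.296  8.269 10.532]
 jaw->-106.4 rot [1.3869e+00 2.6000e-03 6.0000e-04]  rotX rows@.07: 19.81  shift after rot/0.04: [  0.332  -5.565 -12.178]  before: [ 0.296  8.269 10.532]
```

View pics/c16.png

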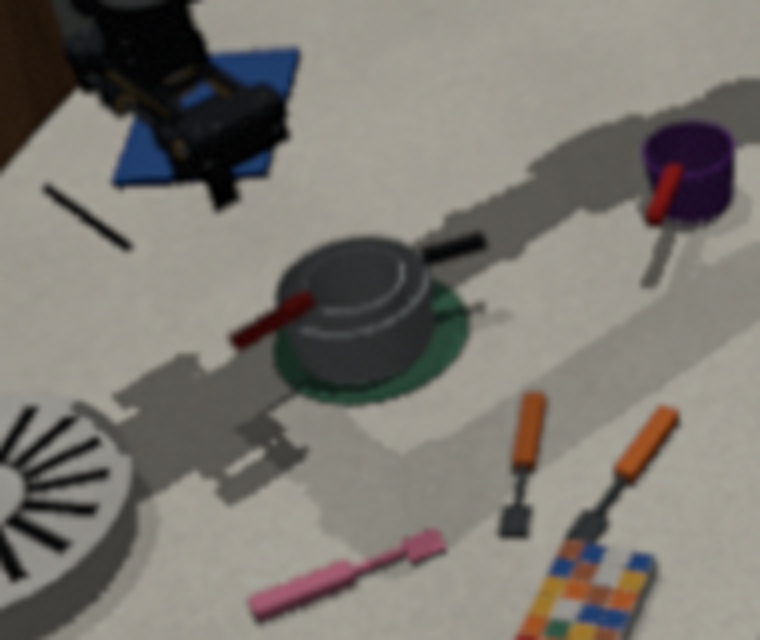

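View pics/c16t.png

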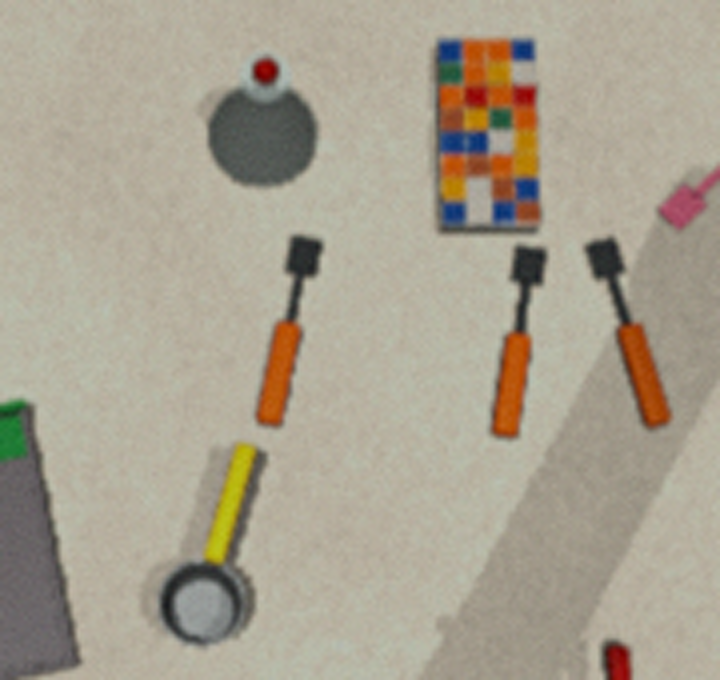

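>>> drive_tool([
  [[0,0,0],[-0.0565,0,0]],
  [[0,0,0],[-0.0565,0,0]],
  [[0,0.397,0.87],[0,0,0]],
  [[0,0.397,0.87],[0,0,0]],
  [[0,0.397,0.87],[0,0,0]],
  [[0,0.397,0.87],[0,0,0]],
  [[0,0.397,0.87],[0,0,0]],
  [[0,0.397,0.87],[0,0,0]],
  [[0,0.397,0.87],[0,0,0]],
  [[0,0.397,0.87],[0,0,0]],
], hand=0.7)

```text
time_s: 24.1
tool_pos: [0.5539, -0.127, 0.2093]
tool_rot: [97.0, 89.9, 170.6]
force: [0.7, 0.4, 0.5]
grip_width: 0.0739
```

>>> drive_tool([
  [[0,0.397,0.87],[0,0,0]],
  [[0,0.397,0.87],[0,0,0]],
  [[0,0.397,0.87],[0,0,0]],
  [[0,0.397,0.87],[0,0,0]],
  [[0,0.397,0.87],[0,0,0]],
  [[0,0.397,0.87],[0,0,0]],
  [[0,0,0],[0,0,0]],
  [[0,0,0],[0,0,0]],
  [[0,0,0],[0,0,0]],
])

```text
time_s: 25.0
tool_pos: [0.5227, 0.097, 0.2098]
tool_rot: [141.5, 89.9, -145.0]
force: [-0.9, -0.3, 0.0]
grip_width: 0.0743
```

Run:
```python
from h import *
c=cam("top")
crop(c,400,130,590,290,4,"c17.png")
a=np.radians(-16.4)
plan([.4323+.0947*np.cos(a),.125+.0947*np.sin(a),.048],73.6)
```

```text
t 25.05 p [0.5229 0.0968 0.2099] jaw 73.44 q [ 22.6   7.  -38.5  99.8   4.5  74.9  56.6] w 0.074 F [1.  0.2 0.8]
 jaw->73.6 rot [-0.0014 -0.0005 -0.0004]  rotX rows@.07: -0.02  shift after rot/0.04: [4.047e+00 4.000e-03 3.800e-02]  before: [4.047 0.    0.043]
 jaw->-106.4 rot [ 1.4986e+00 -7.0000e-04  8.0000e-04]  rotX rows@.07: 21.41  shift after rot/0.04: [ 4.047e+00 -4.000e-03 -3.800e-02]  before: [4.047 0.    0.043]
```

View pics/c17.png

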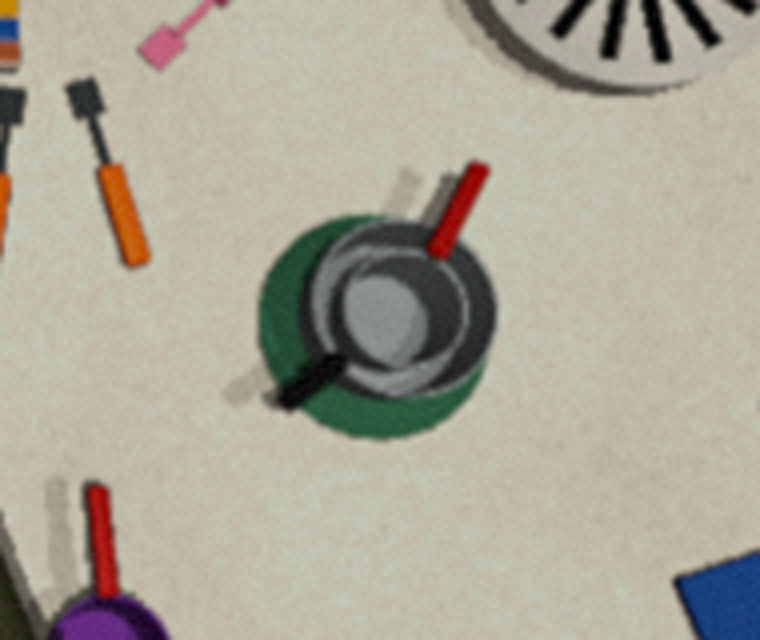

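>>> drive_tool([
  [[0.6,0,0.04],[0,0,0]],
  [[0.8,0,0],[0,0,0]],
  [[0.8,0,0],[0,0,0]],
  [[0.8,0,0],[0,0,0]],
  [[0.5,0,0],[0,0,0]],
  [[0.3,0,0],[0,0,0]],
  [[0.2,0,0],[0,0,0]],
  [[0,0,0],[0,0,0]],
  [[0,0,0],[0,0,0]],
])

```text
time_s: 25.95
tool_pos: [0.5241, 0.1001, 0.0513]
tool_rot: [-72.0, 89.9, 1.5]
force: [-0.6, -0.2, 0.2]
grip_width: 0.0739
```

>>> drive_tool([
  [[0,0,0],[0,0,0]],
  [[0,0,0],[0,0,0]],
  [[0,0,0],[0,0,0]],
  [[0,0,0],[0,0,0]],
  [[0,0,0],[0,0,0]],
  [[0,0,0],[0,0,0]],
  [[0,0,0],[0,0,0]],
  [[0,0,0],[0,0,0]],
  [[0,0,0],[0,0,0]],
  [[0,0,0],[0,0,0]],
], hand=-1, squeeze=45)

```text
time_s: 26.95
tool_pos: [0.5233, 0.1001, 0.0505]
tool_rot: [143.6, 90.0, -142.8]
force: [-0.4, 0.4, -0.1]
grip_width: 0.0155
```

>>> drive_tool([
  [[-0.3,0,0],[0,0,0]],
  [[-0.5,0,0],[0,0,0]],
  [[-0.5,0,0],[0,0,0]],
  [[-0.5,0,0],[0,0,0]],
  [[-0.5,0,0],[0,0,0]],
  [[-0.5,0,0],[0,0,0]],
  [[-0.5,0,0],[0,0,0]],
  [[0,0,0],[0,0,0]],
  [[0,0,0],[0,0,0]],
])

```text
time_s: 27.85
tool_pos: [0.5233, 0.1001, 0.1826]
tool_rot: [-102.7, 90.0, -29.2]
force: [-0.0, 0.0, -2.2]
grip_width: 0.0155
```

Run:
```python
from h import *
c=cam("scene")
crop(c,220,110,400,260,4,"c18.png")
a=np.radians(-110);g=np.array([.5167,-.382])+.0947*np.array([np.cos(a),np.sin(a)]);print(g)
plan([*g,.18],-20)
```

```text
[ 0.48431069 -0.47098889]
t 27.9 p [0.5228 0.0999 0.1818] jaw 73.58 q [ 22.3   8.3 -38.8 101.9   5.5  71.8  55.6] w 0.0157 F [-0.  -0.7 -1.6]
 jaw->160.0 rot [-7.202e-01  0.000e+00 -6.000e-04]  rotX rows@.07: -10.29  shift after rot/0.04: [ 0.045 13.741 -3.977]  before: [  0.053  -3.111 -13.962]
 jaw->-20.0 rot [ 7.798e-01 -6.000e-04 -0.000e+00]  rotX rows@.07: 11.14  shift after rot/0.04: [  0.045 -13.741   3.977]  before: [  0.053  -3.111 -13.962]
```

View pics/c18.png

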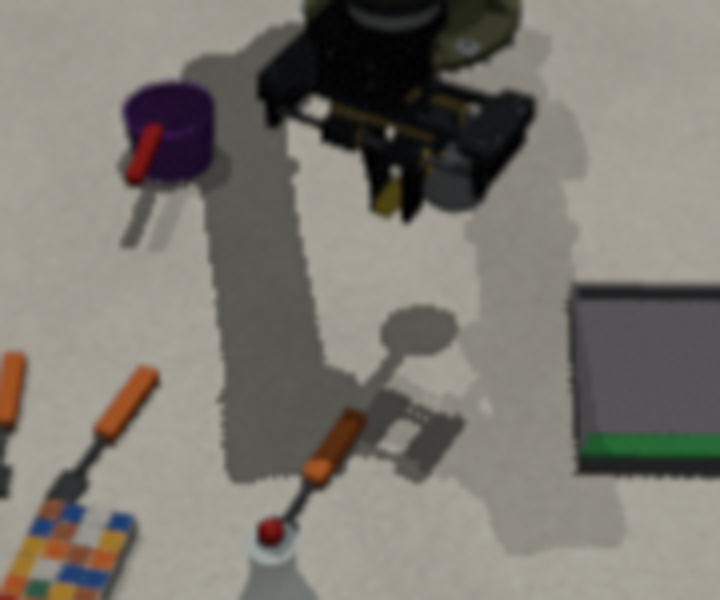

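>>> drive_tool([
  [[0,-0.19,-0.87],[0,0,0]],
  [[0,-0.19,-0.87],[0,0,0]],
  [[0,-0.19,-0.87],[0,0,0]],
  [[0,-0.19,-0.87],[0,0,0]],
  [[0,-0.19,-0.87],[0,0,0]],
  [[0,-0.19,-0.87],[0,0,0]],
  [[0,-0.19,-0.87],[0,0,0]],
  [[0,-0.19,-0.87],[0,0,0]],
  [[0,-0.2,-0.87],[0,0,0]],
  [[0,-0.2,-0.87],[0,0,0]],
])

```text
time_s: 28.9
tool_pos: [0.4975, -0.2563, 0.1809]
tool_rot: [75.3, 89.8, 148.9]
force: [1.2, -0.0, -1.0]
grip_width: 0.0158
```

>>> drive_tool([
  [[0,-0.2,-0.87],[0,0,0]],
  [[0,-0.2,-0.87],[0,0,0]],
  [[0,-0.2,-0.87],[0,0,0]],
  [[0,-0.2,-0.87],[0,0,0]],
  [[0,-0.2,-0.87],[0,0,0]],
  [[0,-0.2,-0.87],[0,0,0]],
  [[0,0,0],[0,0,0]],
])

```text
time_s: 29.6
tool_pos: [0.4815, -0.4754, 0.1795]
tool_rot: [120.9, 89.7, -166.0]
force: [-0.5, -0.0, -0.8]
grip_width: 0.0157
```

>>> drive_tool([
  [[0,0,0],[0.071,0,0]],
  [[0,0,0],[0.071,0,0]],
  [[0,0,0],[0.071,0,0]],
  [[0,0,0],[0.071,0,0]],
  [[0,0,0],[0.071,0,0]],
  [[0,0,0],[0.071,0,0]],
  [[0,0,0],[0.071,0,0]],
  [[0,0,0],[0.071,0,0]],
  [[0,0,0],[0.071,0,0]],
  [[0,0,0],[0.071,0,0]],
])

```text
time_s: 30.6
tool_pos: [0.4853, -0.4679, 0.1805]
tool_rot: [146.0, 89.8, 134.1]
force: [-0.5, 0.7, -1.1]
grip_width: 0.0152
```

>>> drive_tool([
  [[0,0,0],[0.07,0,0]],
  [[0,0,0],[0,0,0]],
  [[0,0,0],[0,0,0]],
])

```text
time_s: 30.9
tool_pos: [0.4854, -0.4683, 0.1813]
tool_rot: [160.2, 89.9, 140.4]
force: [0.7, -0.2, -0.3]
grip_width: 0.0158
```

Run:
```python
from h import *
c=cam("scene")
crop(c,90,100,280,260,4,"c19.png")
plan([.4843,-.4710,.0605],-20)
```

```text
t 30.95 p [ 0.4855 -0.4685  0.1816] jaw -19.81 q [43.1 22.5 -1.8 82.3  0.7 75.3 21.4] w 0.0156 F [ 0.1  0.4 -1. ]
 jaw->-20.0 rot [ 0.0015 -0.0007 -0.0003]  rotX rows@.07: 0.02  shift after rot/0.04: [ 3.028 -0.068 -0.006]  before: [ 3.028e+00 -6.900e-02 -2.000e-03]
 jaw->160.0 rot [-1.4985e+00  4.0000e-04 -1.2000e-03]  rotX rows@.07: -21.41  shift after rot/0.04: [3.028 0.068 0.006]  before: [ 3.028e+00 -6.900e-02 -2.000e-03]
```

View pics/c19.png

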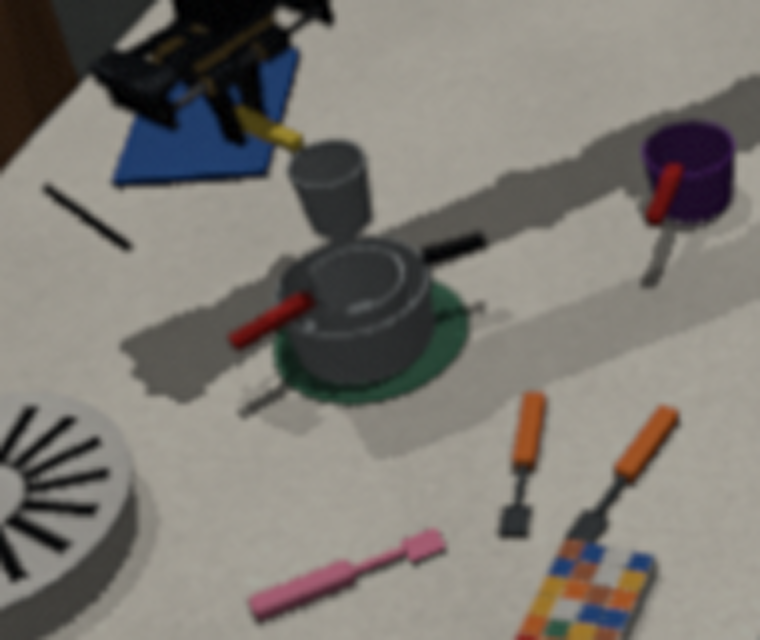

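>>> drive_tool([
  [[0.2,-0.068,0],[0,0,0]],
  [[0.4,0,0],[0,0,0]],
  [[0.4,0,0],[0,0,0]],
  [[0.4,0,0],[0,0,0]],
  [[0.3,0,0],[0,0,0]],
  [[0.3,0,0],[0,0,0]],
  [[0.3,0,0],[0,0,0]],
  [[0,0,0],[0,0,0]],
  [[0,0,0],[0,0,0]],
])

```text
time_s: 31.85
tool_pos: [0.4848, -0.4718, 0.0905]
tool_rot: [-101.5, 90.0, -121.5]
force: [0.2, -0.8, -1.5]
grip_width: 0.0159
```

Run:
```python
from h import *
c=cam("scene")
crop(c,90,100,280,260,4,"c20.png")
plan([.4843,-.4710,.0615],-20)
```

```text
t 31.9 p [ 0.4852 -0.4721  0.0912] jaw -20.01 q [43.3 26.4 -1.7 87.7  0.9 65.9 21.4] w 0.0158 F [-1.  -0.2 -1. ]
 jaw->-20.0 rot [-0.0001  0.0005  0.0002]  rotX rows@.07: -0.00  shift after rot/0.04: [ 0.742  0.02  -0.03 ]  before: [ 0.742  0.02  -0.031]
 jaw->-200.0 rot [ 1.4999e+00  4.0000e-04 -8.0000e-04]  rotX rows@.07: 21.43  shift after rot/0.04: [ 0.742 -0.02   0.03 ]  before: [ 0.742  0.02  -0.031]
```

View pics/c20.png

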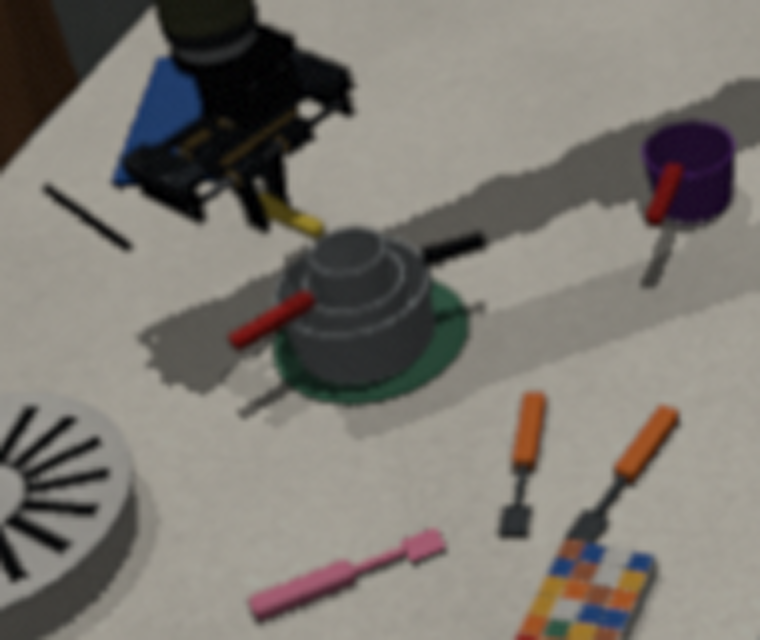

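>>> drive_tool([
  [[0.2,0,0],[0,0,0]],
  [[0.2,0,0],[0,0,0]],
  [[0.15,0,0],[0,0,0]],
  [[0.08,0,0],[0,0,0]],
  [[0,0,0],[0,0,0]],
  [[0,0,0],[0,0,0]],
])

```text
time_s: 32.5
tool_pos: [0.4848, -0.4718, 0.0653]
tool_rot: [-51.2, 90.0, -71.2]
force: [-0.1, -0.2, -1.6]
grip_width: 0.0154
```

>>> drive_tool([
  [[0.05,0,0],[0,0,0]],
  [[0.04,0,0],[0,0,0]],
  [[0.03,0,0],[0,0,0]],
  [[0,0,0],[0,0,0]],
  [[0,0,0],[0,0,0]],
])

```text
time_s: 33.0
tool_pos: [0.4849, -0.4723, 0.0613]
tool_rot: [-37.4, 89.9, -57.4]
force: [-0.5, -1.5, 2.0]
grip_width: 0.0159
```

Run:
```python
from h import *
c=cam("scene")
crop(c,90,100,280,260,4,"c21.png")
plan([.4843,-.4710,.0615],-20)
```

```text
t 33.05 p [ 0.4848 -0.4723  0.0612] jaw -20.03 q [43.3 27.9 -1.7 89.1  0.9 63.  21.3] w 0.0157 F [-0.7  0.4  3.9]
 jaw->-20.0 rot [-0.0002  0.0004  0.0003]  rotX rows@.07: -0.00  shift after rot/0.04: [-0.007  0.026 -0.024]  before: [-0.007  0.026 -0.024]
 jaw->-200.0 rot [ 1.4998e+00  5.0000e-04 -7.0000e-04]  rotX rows@.07: 21.43  shift after rot/0.04: [-0.007 -0.026  0.024]  before: [-0.007  0.026 -0.024]
```

View pics/c21.png

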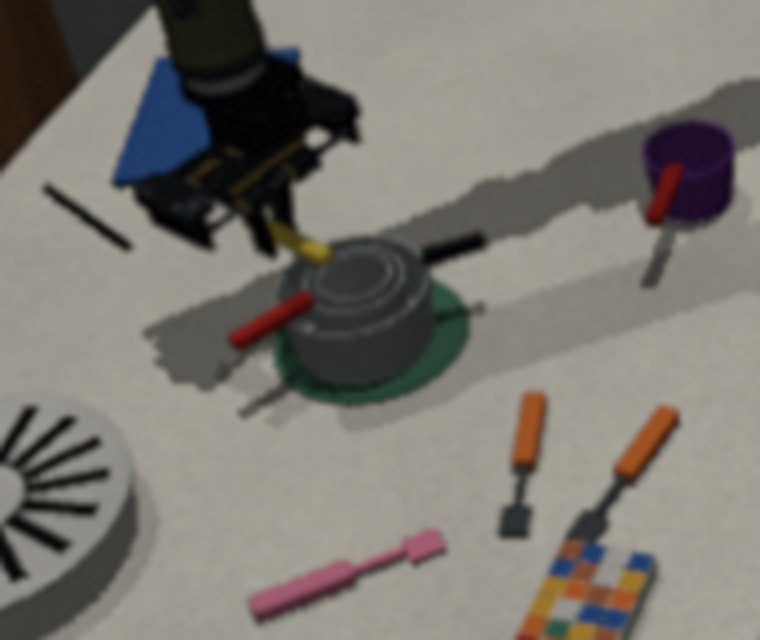

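>>> drive_tool([
  [[0,0,0],[0,0,0]],
  [[0,0,0],[0,0,0]],
  [[0,0,0],[0,0,0]],
  [[0,0,0],[0,0,0]],
  [[0,0,0],[0,0,0]],
], hand=0)

```text
time_s: 33.55
tool_pos: [0.4847, -0.4716, 0.0604]
tool_rot: [159.2, 90.0, 139.2]
force: [0.4, 0.3, 0.3]
grip_width: 0.0414
```

>>> drive_tool([
  [[-0.4,0,0],[0,0,0]],
  [[-0.8,0,0],[0,0,0]],
  [[-0.9,0,0],[0,0,0]],
  [[-0.9,0,0],[0,0,0]],
  [[-0.9,0,0],[0,0,0]],
  [[0,0,0],[0,0,0]],
])

```text
time_s: 34.15
tool_pos: [0.4873, -0.4741, 0.2252]
tool_rot: [-22.2, 89.3, -42.2]
force: [0.7, -0.2, 0.9]
grip_width: 0.0434
```

Run:
```python
from h import *
c=cam("top")
crop(c,280,110,460,260,4,"c22t.png")
c=cam("scene")
crop(c,90,100,280,260,4,"c22.png")
plan([.618,-.199,.2],-79)
```

```text
t 34.25 p [ 0.4853 -0.4723  0.2191] jaw -20.02 q [43.2 21.5 -1.6 79.3  0.6 78.9 21.5] w 0.0436 F [-0.6  0.4 -1. ]
 jaw->-79.0 rot [ 4.915e-01  1.900e-03 -2.000e-04]  rotX rows@.07: 7.02  shift after rot/0.04: [ 0.477  4.56  -6.074]  before: [0.468 7.556 0.776]
 jaw->101.0 rot [-1.0085e+00  2.0000e-04  2.2000e-03]  rotX rows@.07: -14.41  shift after rot/0.04: [ 0.477 -4.56   6.074]  before: [0.468 7.556 0.776]
```

View pics/c22.png

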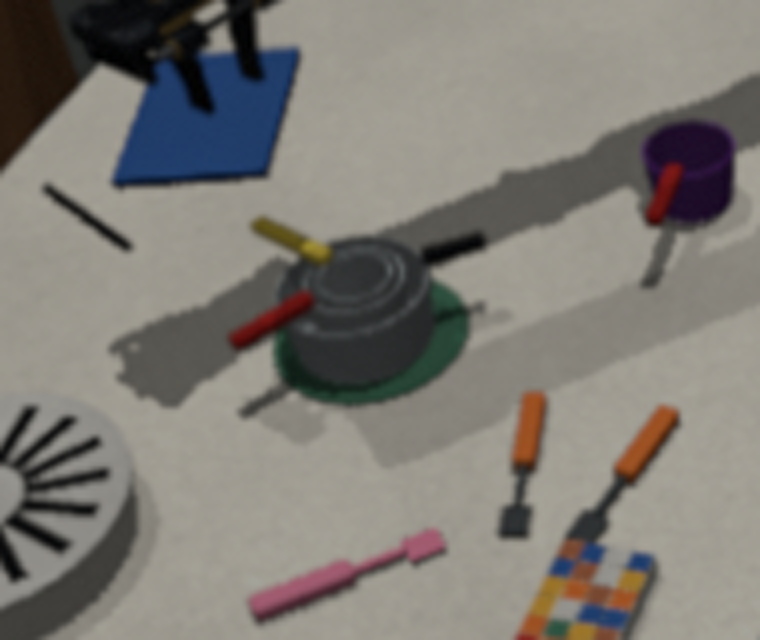

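View pics/c22t.png

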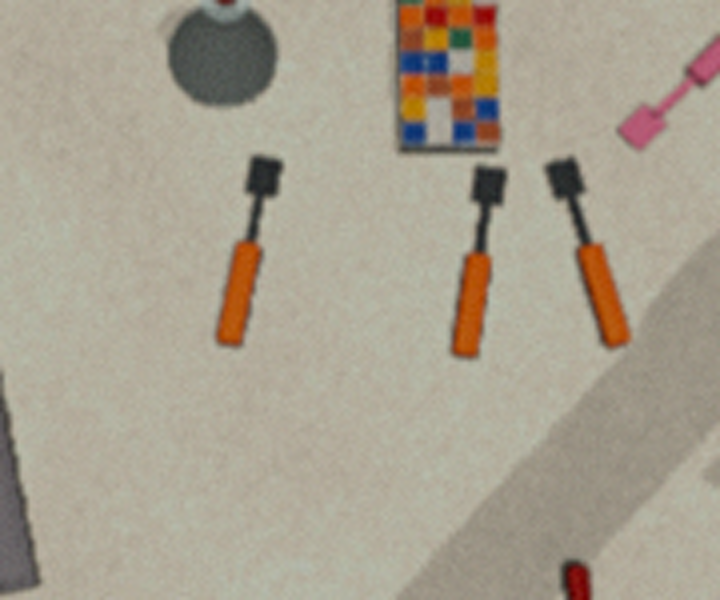

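>>> drive_tool([
  [[0,0,0],[0.07,0,0]],
  [[0,0,0],[0.07,0,0]],
  [[0,0,0],[0.07,0,0]],
  [[0,0,0],[0.07,0,0]],
  [[0,0,0],[0.07,0,0]],
  [[0,0,0],[0.07,0,0]],
  [[0,0,0],[0.071,0,0]],
  [[0,0.57,-0.76],[0,0,0]],
  [[0,0.57,-0.76],[0,0,0]],
  [[0,0.57,-0.76],[0,0,0]],
], hand=0.2)

```text
time_s: 35.25
tool_pos: [0.5339, -0.3676, 0.215]
tool_rot: [-135.1, 89.8, 145.9]
force: [-0.4, 0.3, -0.2]
grip_width: 0.0522
```

>>> drive_tool([
  [[0,0.57,-0.76],[0,0,0]],
  [[0,0.57,-0.76],[0,0,0]],
  [[0,0.57,-0.76],[0,0,0]],
  [[0,0.57,-0.76],[0,0,0]],
  [[0,0.57,-0.76],[0,0,0]],
  [[0,0,0],[0,0,0]],
  [[0,0,0],[0,0,0]],
  [[0,0,0],[0,0,0]],
])

```text
time_s: 36.05
tool_pos: [0.616, -0.1995, 0.2157]
tool_rot: [-81.8, 89.9, -160.9]
force: [-0.1, -0.2, 0.5]
grip_width: 0.0525
```

Run:
```python
from h import *
plan([.618,-.199,.06],-79)
```

```text
t 36.05 p [ 0.616  -0.1995  0.2157] jaw -79.04 q [ 16.5  18.3  -1.2  84.    0.5  77.8 -63.8] w 0.0525 F [-0.1 -0.2  0.5]
 jaw->-79.0 rot [-0.0003  0.0001  0.001 ]  rotX rows@.07: -0.00  shift after rot/0.04: [ 3.891  0.051 -0.004]  before: [ 3.891  0.06  -0.005]
 jaw->-259.0 rot [ 1.4997e+00  1.6000e-03 -2.0000e-04]  rotX rows@.07: 21.42  shift after rot/0.04: [ 3.891 -0.051  0.004]  before: [ 3.891  0.06  -0.005]
```

>>> drive_tool([
  [[0.7,0.055,0],[0,0,0]],
  [[0.8,0,0],[0,0,0]],
  [[0.8,0,0],[0,0,0]],
  [[0.8,0,0],[0,0,0]],
  [[0.8,0,0],[0,0,0]],
  [[0.5,0,0],[0,0,0]],
  [[0.4,0,0],[0,0,0]],
  [[0.2,0,0],[0,0,0]],
  [[0,0,0],[0,0,0]],
  [[0,0,0],[0,0,0]],
])

```text
time_s: 37.05
tool_pos: [0.6199, -0.1983, 0.0176]
tool_rot: [57.2, 89.9, -21.8]
force: [0.7, 0.3, 0.0]
grip_width: 0.0523
```

Run:
```python
from h import *
plan([.618,-.199,.003],-79)
c=cam("scene")
crop(c,180,150,320,260,5,"c23.png")
```

```text
t 37.05 p [ 0.6199 -0.1983  0.0176] jaw -78.96 q [ 16.5  27.8  -1.5  94.9   0.8  57.2 -64.2] w 0.0523 F [0.7 0.3 0. ]
 jaw->-79.0 rot [ 0.0003  0.0004 -0.0007]  rotX rows@.07: 0.00  shift after rot/0.04: [ 0.365 -0.051  0.009]  before: [ 0.365 -0.052  0.009]
 jaw->101.0 rot [-1.4997e+00  1.1000e-03  7.0000e-04]  rotX rows@.07: -21.42  shift after rot/0.04: [ 0.365  0.051 -0.009]  before: [ 0.365 -0.052  0.009]
```

View pics/c23.png

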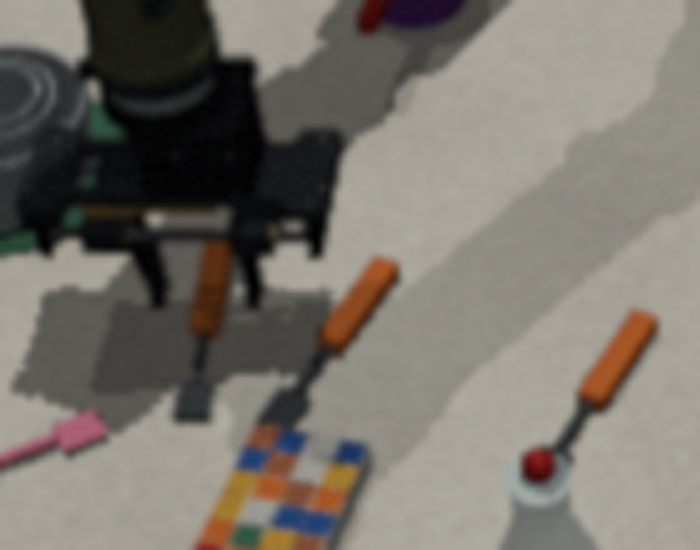

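>>> drive_tool([
  [[0.15,-0.03,0],[0,0,0]],
  [[0.1,0,0],[0,0,0]],
  [[0.07,0,0],[0,0,0]],
  [[0,0,0],[0,0,0]],
  [[0,0,0],[0,0,0]],
])

```text
time_s: 37.6
tool_pos: [0.618, -0.1979, 0.0036]
tool_rot: [-89.5, 90.0, -168.5]
force: [-0.2, 0.1, -0.5]
grip_width: 0.052
```

>>> drive_tool([
  [[0,0,0],[0,0,0]],
  [[0,0,0],[0,0,0]],
  [[0,0,0],[0,0,0]],
  [[0,0,0],[0,0,0]],
  [[0,0,0],[0,0,0]],
  [[0,0,0],[0,0,0]],
  [[0,0,0],[0,0,0]],
  [[0,0,0],[0,0,0]],
], hand=-1, squeeze=30)

```text
time_s: 38.4
tool_pos: [0.6181, -0.1981, 0.0038]
tool_rot: [7.3, 90.0, -71.7]
force: [0.3, -0.2, -0.2]
grip_width: 0.0198
```

>>> drive_tool([
  [[-0.2,0,0],[0,0,0]],
  [[-0.4,0,0],[0,0,0]],
  [[-0.8,0,0],[0,0,0]],
  [[-0.8,0,0],[0,0,0]],
  [[-0.8,0,0],[0,0,0]],
  [[-0.8,0,0],[0,0,0]],
  [[0,0,0],[0,0,0]],
  [[0,0,0],[0,0,0]],
])

```text
time_s: 39.2
tool_pos: [0.6188, -0.198, 0.158]
tool_rot: [63.2, 89.8, -15.7]
force: [-0.1, 0.6, -0.4]
grip_width: 0.02
```

Run:
```python
from h import *
T=np.array([.4708,.3382]);a=np.radians(11.1);X=np.array([np.cos(a),np.sin(a)]);Y=np.array([-X[1],X[0]])
for y in (-.06,0,.045): print(y,(T-.018*X+y*Y).round(4))
plan([*(T-.018*X-.06*Y),.15],-78.9)
c=cam("scene")
crop(c,180,130,320,240,5,"c24.png")
c=cam("top")
crop(c,95,160,300,280,3.5,"c24t.png")
print(px2w(c,190,240,0),px2w(c,197,225,.0))
```

```text
-0.06 [0.4647 0.2759]
0 [0.4531 0.3347]
0.045 [0.4445 0.3789]
t 39.2 p [ 0.6188 -0.198   0.158 ] jaw -78.93 q [ 16.5  20.2  -1.4  88.2   0.5  71.4 -63.9] w 0.02 F [-0.1  0.6 -0.4]
 jaw->-78.9 rot [-0.0002  0.0007 -0.0014]  rotX rows@.07: -0.00  shift after rot/0.04: [  0.2    -1.501 -12.366]  before: [  0.177  -1.508 -12.366]
 jaw->-258.9 rot [ 1.4998e+00 -2.2000e-03 -1.1000e-03]  rotX rows@.07: 21.43  shift after rot/0.04: [ 0.2    1.501 12.366]  before: [  0.177  -1.508 -12.366]
[0.44777046 0.5133427  0.        ] [4.92211711e-01 4.93973996e-01 2.22044605e-16]
```

View pics/c24.png

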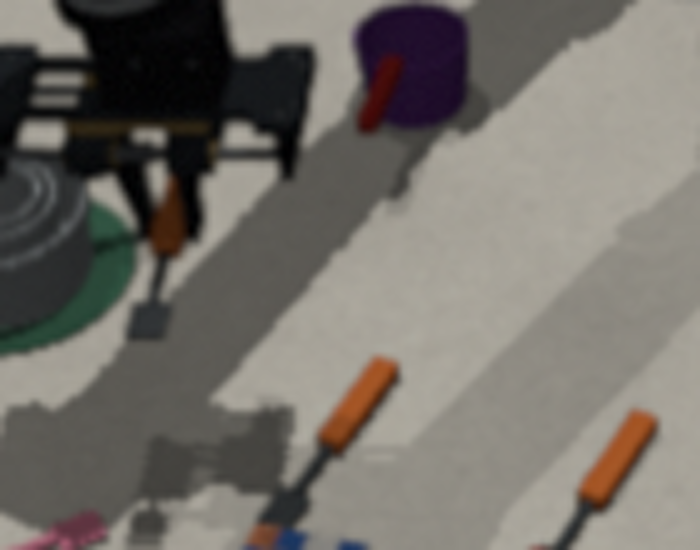

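View pics/c24t.png

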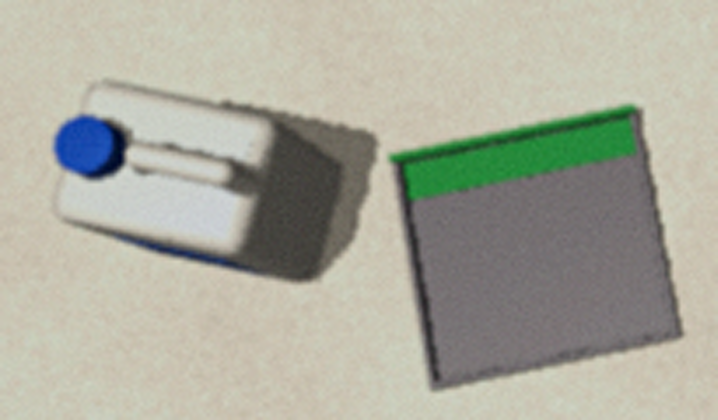

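>>> drive_tool([
  [[0,-0.12,-0.9],[0,0,0]],
  [[0,-0.12,-0.95],[0,0,0]],
  [[0,-0.12,-0.95],[0,0,0]],
  [[0,-0.12,-0.95],[0,0,0]],
  [[0,-0.12,-0.95],[0,0,0]],
  [[0,-0.12,-0.95],[0,0,0]],
  [[0,-0.12,-0.95],[0,0,0]],
  [[0,-0.12,-0.95],[0,0,0]],
  [[0,-0.12,-0.95],[0,0,0]],
  [[0,-0.12,-0.95],[0,0,0]],
])

```text
time_s: 40.3
tool_pos: [0.4968, 0.1649, 0.1545]
tool_rot: [-81.3, 89.9, -160.2]
force: [0.6, -0.4, 0.1]
grip_width: 0.0196
```

>>> drive_tool([
  [[0,-0.1,-0.95],[0,0,0]],
  [[0,-0.1,-0.95],[0,0,0]],
  [[0,-0.1,-0.95],[0,0,0]],
  [[0,0,0],[0,0,0]],
  [[0,0,0],[0,0,0]],
  [[0,0,0],[0,0,0]],
])

```text
time_s: 40.9
tool_pos: [0.4649, 0.2718, 0.1548]
tool_rot: [-49.7, 89.9, -128.7]
force: [-0.3, -0.7, -1.0]
grip_width: 0.0199
```

```bash
cat >> h.py <<'E'
_T=np.array([.4708,.3382]);_a=np.radians(11.1);_X=np.array([np.cos(_a),np.sin(_a)]);_Y=np.array([-_X[1],_X[0]])
def slot(y,z): return [*(_T-.018*_X+y*_Y),z]
E
python3 - <<'E'
from h import *
plan(slot(-.055,.05),-78.9)
c=cam("scene")
crop(c,330,100,530,250,4,"c25.png")
E
```

```text
t 40.9 p [0.4649 0.2718 0.1548] jaw -79.03 q [ -13.8    8.7  -21.   103.4    3.4   68.6 -114.9] w 0.0199 F [-0.3 -0.7 -1. ]
 jaw->-78.9 rot [-0.0011  0.0007  0.0008]  rotX rows@.07: -0.02  shift after rot/0.04: [ 2.62   0.015 -0.227]  before: [ 2.619  0.019 -0.23 ]
 jaw->-258.9 rot [ 1.4989e+00  1.3000e-03 -1.1000e-03]  rotX rows@.07: 21.41  shift after rot/0.04: [ 2.62  -0.015  0.227]  before: [ 2.619  0.019 -0.23 ]
```

View pics/c25.png

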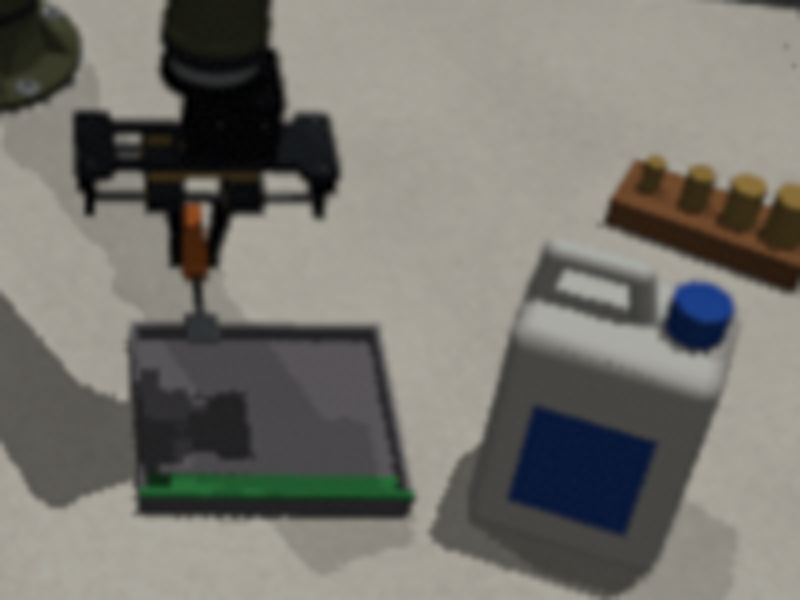

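>>> drive_tool([
  [[0.4,0.015,-0.227],[0,0,0]],
  [[0.6,0,0],[0,0,0]],
  [[0.6,0,0],[0,0,0]],
  [[0.6,0,0],[0,0,0]],
  [[0.4,0,0],[0,0,0]],
  [[0,0,0],[0,0,0]],
  [[0,0,0],[0,0,0]],
])

```text
time_s: 41.65
tool_pos: [0.4634, 0.2822, 0.0511]
tool_rot: [-83.3, 89.9, -162.2]
force: [1.0, 1.0, -1.2]
grip_width: 0.0201
```

Run:
```python
from h import *
plan(slot(-.055,.009),-78.9)
c=cam("scene")
crop(c,330,100,530,250,4,"c26.png")
```

```text
t 41.65 p [0.4634 0.2822 0.0511] jaw -78.97 q [ -15.5   15.5  -21.   108.7    6.5   57.1 -118.3] w 0.0201 F [ 1.   1.  -1.2]
 jaw->-78.9 rot [-0.0006  0.0001  0.0005]  rotX rows@.07: -0.01  shift after rot/0.04: [1.053e+00 1.000e-03 3.700e-02]  before: [1.053 0.002 0.037]
 jaw->-258.9 rot [ 1.4994e+00  9.0000e-04 -1.0000e-04]  rotX rows@.07: 21.42  shift after rot/0.04: [ 1.053e+00 -1.000e-03 -3.700e-02]  before: [1.053 0.002 0.037]
```

View pics/c26.png

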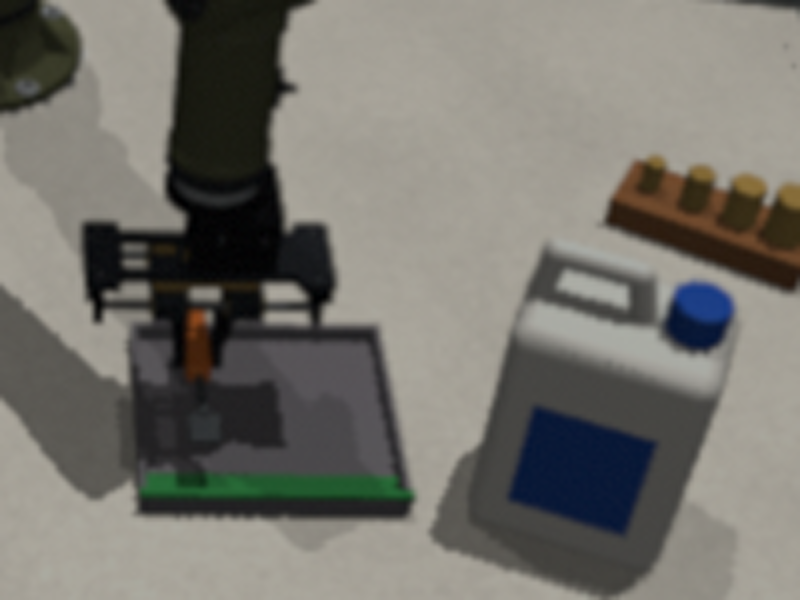

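>>> drive_tool([
  [[0.3,0,0.03],[0,0,0]],
  [[0.3,0,0],[0,0,0]],
  [[0.2,0,0],[0,0,0]],
  [[0.15,0,0],[0,0,0]],
  [[0.08,0,0],[0,0,0]],
  [[0,0,0],[0,0,0]],
  [[0,0,0],[0,0,0]],
])

```text
time_s: 42.4
tool_pos: [0.464, 0.2815, 0.0107]
tool_rot: [108.0, 90.0, 29.1]
force: [0.4, -0.6, -1.0]
grip_width: 0.0195
```

>>> drive_tool([
  [[0,0,0],[0,0,0]],
  [[0,0,0],[0,0,0]],
  [[0,0,0],[0,0,0]],
  [[0,0,0],[0,0,0]],
], hand=-0.25)

```text
time_s: 42.8
tool_pos: [0.464, 0.2814, 0.0107]
tool_rot: [92.5, 90.0, 13.6]
force: [0.7, -0.4, 1.0]
grip_width: 0.032
```

>>> drive_tool([
  [[-0.3,0,0],[0,0,0]],
  [[-0.6,0,0],[0,0,0]],
  [[-0.9,0,0],[0,0,0]],
  [[-0.9,0,0],[0,0,0]],
  [[-0.9,0,0],[0,0,0]],
  [[-0.9,0,0],[0,0,0]],
  [[0,0,0],[0,0,0]],
  [[0,0,0],[0,0,0]],
])

```text
time_s: 43.6
tool_pos: [0.4643, 0.2817, 0.1921]
tool_rot: [101.3, 89.8, 22.3]
force: [0.3, -0.5, -1.2]
grip_width: 0.0328
```

Run:
```python
from h import *
plan([.6125,-.1086,.19],-100.2)
c=cam("scene")
crop(c,330,100,530,250,4,"c27.png")
c=cam("top")
cv2.imwrite("pics/t27.png",c["frame"][:,:,::-1])
```

```text
t 43.6 p [0.4643 0.2817 0.1921] jaw -78.93 q [ -14.1    7.4  -21.6  100.4    2.9   72.6 -115.3] w 0.0328 F [ 0.3 -0.5 -1.2]
 jaw->-100.2 rot [ 0.1772 -0.0005 -0.0012]  rotX rows@.07: 2.53  shift after rot/0.04: [0.053 5.375 8.946]  before: [ 0.052  1.763 10.286]
 jaw->79.8 rot [-1.3228e+00  1.7000e-03 -7.0000e-04]  rotX rows@.07: -18.90  shift after rot/0.04: [ 0.053 -5.375 -8.946]  before: [ 0.052  1.763 10.286]
```

View pics/c27.png

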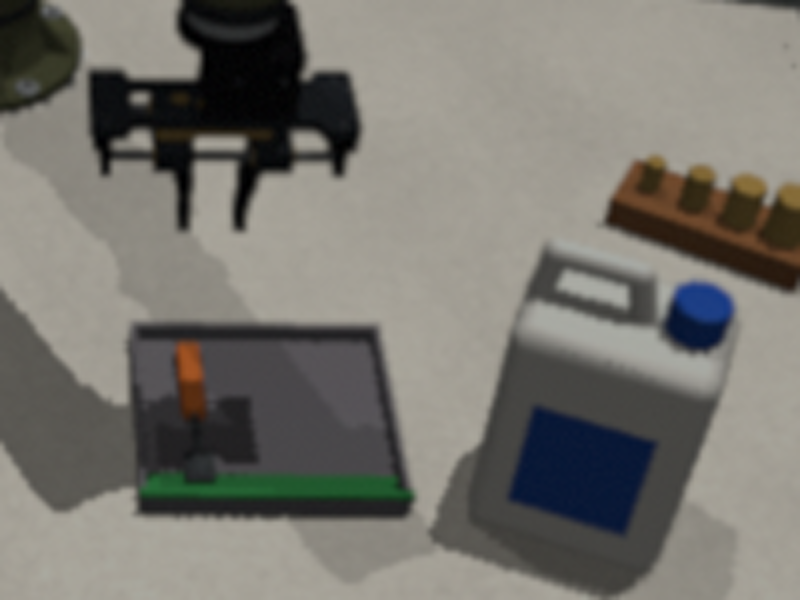

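View pics/t27.png

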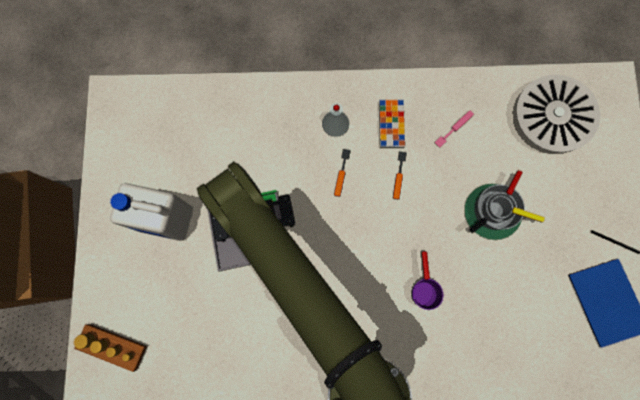

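>>> drive_tool([
  [[0,0,0],[0.059,0,0]],
  [[0,0,0],[0.059,0,0]],
  [[0,0,0],[0.059,0,0]],
  [[0,0.489,0.813],[0,0,0]],
  [[0,0.489,0.813],[0,0,0]],
  [[0,0.489,0.813],[0,0,0]],
  [[0,0.489,0.813],[0,0,0]],
  [[0,0.489,0.813],[0,0,0]],
  [[0,0.489,0.813],[0,0,0]],
  [[0,0.489,0.813],[0,0,0]],
], hand=0.2)

```text
time_s: 44.7
tool_pos: [0.5577, 0.0314, 0.1888]
tool_rot: [-74.1, 89.8, -174.3]
force: [-0.0, 0.4, -0.1]
grip_width: 0.0525
```

>>> drive_tool([
  [[0,0.489,0.813],[0,0,0]],
  [[0,0.489,0.813],[0,0,0]],
  [[0,0.489,0.813],[0,0,0]],
  [[0,0.489,0.813],[0,0,0]],
  [[0,0,0],[0,0,0]],
  [[0,0,0],[0,0,0]],
  [[0,0,0],[0,0,0]],
])

```text
time_s: 45.4
tool_pos: [0.6117, -0.107, 0.1893]
tool_rot: [-109.7, 89.9, 150.3]
force: [0.2, -0.4, 0.2]
grip_width: 0.0521
```

Run:
```python
from h import *
plan([.6125,-.1086,.02],-100.2)
c=cam("top")
crop(c,195,165,355,285,4,"c28.png")
```

```text
t 45.4 p [ 0.6117 -0.107   0.1893] jaw -100.07 q [  9.6  16.   -2.6  90.    0.7  74.2 -93.1] w 0.0521 F [ 0.2 -0.4  0.2]
 jaw->-100.2 rot [ 0.0011 -0.0004  0.0012]  rotX rows@.07: 0.02  shift after rot/0.04: [4.233 0.026 0.035]  before: [4.233 0.037 0.039]
 jaw->79.8 rot [-1.4989e+00 -1.8000e-03 -7.0000e-04]  rotX rows@.07: -21.41  shift after rot/0.04: [ 4.233 -0.026 -0.035]  before: [4.233 0.037 0.039]
```

View pics/c28.png

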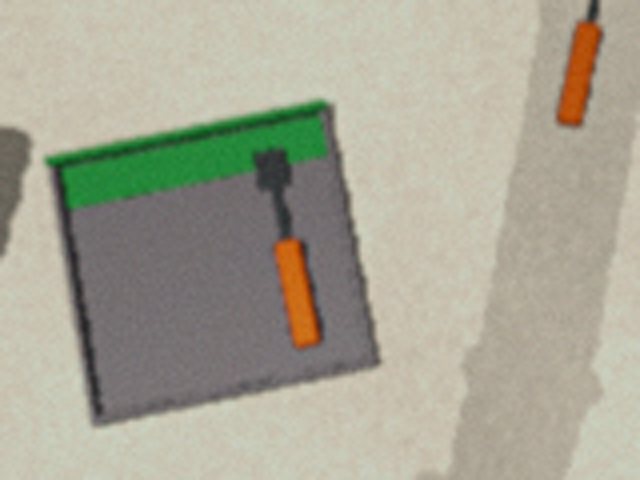

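>>> drive_tool([
  [[0.6,0.03,0.037],[0,0,0]],
  [[0.8,0,0],[0,0,0]],
  [[0.8,0,0],[0,0,0]],
  [[0.8,0,0],[0,0,0]],
  [[0.6,0,0],[0,0,0]],
  [[0.4,0,0],[0,0,0]],
  [[0.3,0,0],[0,0,0]],
  [[0,0,0],[0,0,0]],
  [[0,0,0],[0,0,0]],
  [[0,0,0],[0,0,0]],
])

```text
time_s: 46.45
tool_pos: [0.6145, -0.1106, 0.0201]
tool_rot: [89.9, 89.8, -10.3]
force: [0.1, 0.2, -0.3]
grip_width: 0.052
```

Run:
```python
from h import *
plan([.6125,-.1086,.0037],-100.2)
c=cam("scene")
crop(c,180,150,320,260,5,"c29.png")
```

```text
t 46.45 p [ 0.6145 -0.1106  0.0201] jaw -100.17 q [  9.8  24.9  -2.5  98.9   1.3  56.1 -93.3] w 0.052 F [ 0.1  0.2 -0.3]
 jaw->-100.2 rot [ 0.0002  0.     -0.0013]  rotX rows@.07: 0.00  shift after rot/0.04: [ 0.409 -0.059 -0.041]  before: [ 0.409 -0.06  -0.041]
 jaw->79.8 rot [-1.4998  0.002   0.    ]  rotX rows@.07: -21.43  shift after rot/0.04: [0.409 0.059 0.041]  before: [ 0.409 -0.06  -0.041]
```

View pics/c29.png

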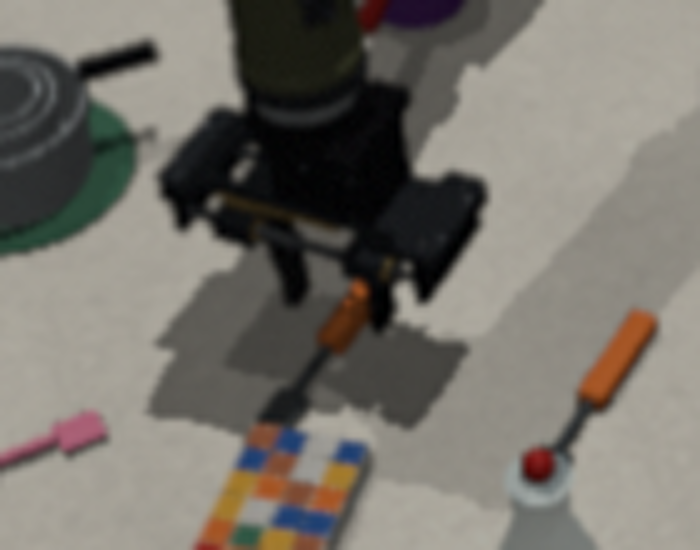

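Run:
```python
from h import *
c=cam("scene")
S=lambda X:((w2px(c,X)-[180,150])*5).round(0).tolist()
u=np.array([np.cos(np.radians(-10.2)),np.sin(np.radians(-10.2)),0]);g=np.array([.6125,-.1086,.016])
print("handle +x end, -x end, blade end",S([g+.023*u,g-.057*u,g+.093*u-[0,0,.013]]))
j=np.array([np.cos(np.radians(-100.2)),np.sin(np.radians(-100.2)),0]);t=np.array([.6145,-.1106,.0201])
print("finger inner tips",S([t+.026*j,t-.026*j]))
```

```text
handle +x end, -x end, blade end [[326.0, 333.0], [386.0, 250.0], [274.0, 425.0]]
finger inner tips [[303.0, 295.0], [375.0, 317.0]]
```

>>> drive_tool([
  [[0.15,-0.03,-0.1],[0,0,0]],
  [[0.12,0,0],[0,0,0]],
  [[0.1,0,0],[0,0,0]],
  [[0,0,0],[0,0,0]],
  [[0,0,0],[0,0,0]],
])

```text
time_s: 47.05
tool_pos: [0.6127, -0.1065, 0.0034]
tool_rot: [-66.6, 90.0, -166.8]
force: [-0.0, 0.2, 0.7]
grip_width: 0.0524
```

>>> drive_tool([
  [[0,0,0],[0,0,0]],
  [[0,0,0],[0,0,0]],
  [[0,0,0],[0,0,0]],
  [[0,0,0],[0,0,0]],
  [[0,0,0],[0,0,0]],
  [[0,0,0],[0,0,0]],
  [[0,0,0],[0,0,0]],
  [[0,0,0],[0,0,0]],
], hand=-1, squeeze=30)

```text
time_s: 47.85
tool_pos: [0.6129, -0.1066, 0.0039]
tool_rot: [34.0, 90.0, -66.2]
force: [-0.1, -0.8, 0.0]
grip_width: 0.0196
```

>>> drive_tool([
  [[-0.2,0,0],[0,0,0]],
  [[-0.4,0,0],[0,0,0]],
  [[-0.8,0,0],[0,0,0]],
  [[-0.8,0,0],[0,0,0]],
  [[-0.8,0,0],[0,0,0]],
  [[-0.8,0,0],[0,0,0]],
  [[0,0,0],[0,0,0]],
  [[0,0,0],[0,0,0]],
])

```text
time_s: 48.65
tool_pos: [0.6135, -0.1063, 0.1577]
tool_rot: [91.9, 89.8, -8.2]
force: [-0.1, 0.0, -1.5]
grip_width: 0.0197
```

Run:
```python
from h import *
plan(slot(-.005,.16),-78.9)
c=cam("scene")
crop(c,180,120,320,230,5,"c30.png")
```

```text
t 48.65 p [ 0.6135 -0.1063  0.1577] jaw -100.17 q [  9.5  17.1  -2.6  92.3   0.8  70.5 -93.4] w 0.0197 F [-0.1  0.  -1.5]
 jaw->-78.9 rot [-0.1772  0.0002 -0.0014]  rotX rows@.07: -2.53  shift after rot/0.04: [ -0.057  -1.812 -11.467]  before: [ -0.074  -5.848 -10.028]
 jaw->-258.9 rot [ 1.3228e+00 -2.0000e-03 -3.0000e-04]  rotX rows@.07: 18.90  shift after rot/0.04: [-0.057  1.812 11.467]  before: [ -0.074  -5.848 -10.028]
```

View pics/c30.png

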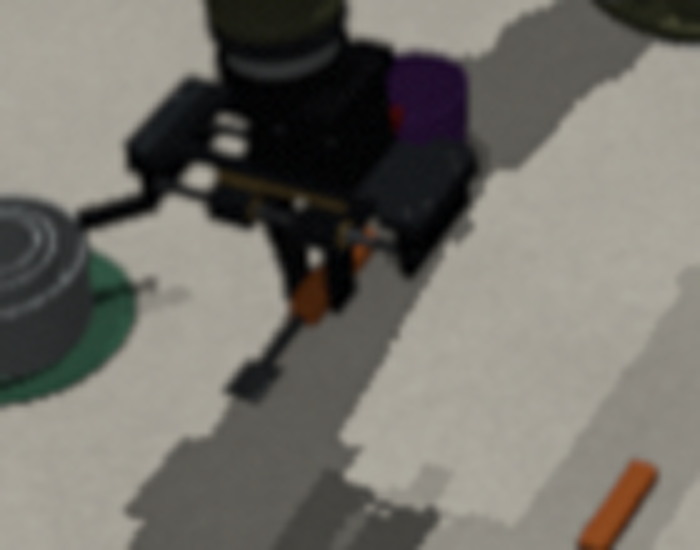

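>>> drive_tool([
  [[0,0,0],[-0.059,0,0]],
  [[0,0,0],[-0.059,0,0]],
  [[0,0,0],[-0.059,0,0]],
  [[0,-0.14,-0.88],[0,0,0]],
  [[0,-0.14,-0.88],[0,0,0]],
  [[0,-0.14,-0.88],[0,0,0]],
  [[0,-0.14,-0.88],[0,0,0]],
  [[0,-0.14,-0.88],[0,0,0]],
  [[0,-0.14,-0.88],[0,0,0]],
  [[0,-0.14,-0.88],[0,0,0]],
])

```text
time_s: 49.7
tool_pos: [0.5252, 0.1289, 0.1542]
tool_rot: [-86.3, 89.8, -165.2]
force: [-0.1, 0.3, -0.8]
grip_width: 0.0194
```

>>> drive_tool([
  [[0,-0.14,-0.88],[0,0,0]],
  [[0,-0.14,-0.88],[0,0,0]],
  [[0,-0.14,-0.88],[0,0,0]],
  [[0,-0.14,-0.88],[0,0,0]],
  [[0,-0.14,-0.88],[0,0,0]],
  [[0,-0.14,-0.88],[0,0,0]],
  [[0,0,0],[0,0,0]],
  [[0,0,0],[0,0,0]],
  [[0,0,0],[0,0,0]],
])

```text
time_s: 50.6
tool_pos: [0.4538, 0.3271, 0.1546]
tool_rot: [-45.4, 89.9, -124.4]
force: [-0.5, 0.5, -0.4]
grip_width: 0.0198
```

Run:
```python
from h import *
plan(slot(-.005,.04),-78.9)
```

```text
t 50.6 p [0.4538 0.3271 0.1546] jaw -79.02 q [ -17.7   11.4  -23.4  100.5    4.9   69.1 -121.4] w 0.0198 F [-0.5  0.5 -0.4]
 jaw->-78.9 rot [-0.001   0.0008  0.0008]  rotX rows@.07: -0.01  shift after rot/0.04: [ 2.866  0.021 -0.066]  before: [ 2.866  0.026 -0.071]
 jaw->-258.9 rot [ 1.499e+00  1.300e-03 -1.300e-03]  rotX rows@.07: 21.41  shift after rot/0.04: [ 2.866 -0.021  0.066]  before: [ 2.866  0.026 -0.071]
```

>>> drive_tool([
  [[0.4,0.02,-0.066],[0,0,0]],
  [[0.6,0,0],[0,0,0]],
  [[0.6,0,0],[0,0,0]],
  [[0.6,0,0],[0,0,0]],
  [[0.4,0,0],[0,0,0]],
  [[0.2,0,0],[0,0,0]],
  [[0,0,0],[0,0,0]],
  [[0,0,0],[0,0,0]],
])

```text
time_s: 51.4
tool_pos: [0.4544, 0.3314, 0.044]
tool_rot: [105.5, 90.0, 26.5]
force: [-0.4, -1.1, -1.0]
grip_width: 0.0198
```

Run:
```python
from h import *
plan(slot(-.005,.01),-78.9)
c=cam("scene")
crop(c,330,100,530,250,4,"c31.png")
```

```text
t 51.4 p [0.4544 0.3314 0.044 ] jaw -78.97 q [ -19.1   18.4  -22.7  106.2    8.4   57.  -124.3] w 0.0198 F [-0.4 -1.1 -1. ]
 jaw->-78.9 rot [-0.0006 -0.0001 -0.0002]  rotX rows@.07: -0.01  shift after rot/0.04: [ 0.849 -0.014  0.037]  before: [ 0.849 -0.014  0.037]
 jaw->-258.9 rot [ 1.4994e+00 -4.0000e-04  1.0000e-04]  rotX rows@.07: 21.42  shift after rot/0.04: [ 0.849  0.014 -0.037]  before: [ 0.849 -0.014  0.037]
```

View pics/c31.png

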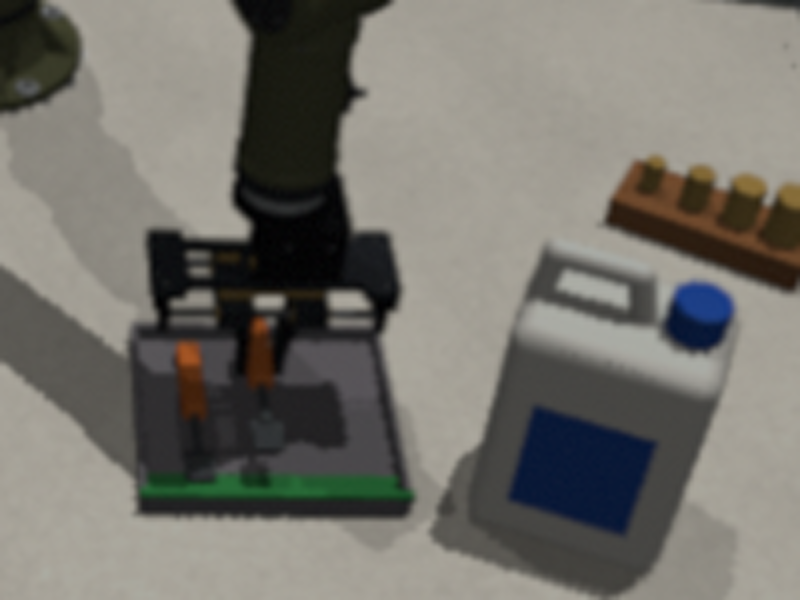

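>>> drive_tool([
  [[0.3,0,0],[0,0,0]],
  [[0.25,0,0],[0,0,0]],
  [[0.15,0,0],[0,0,0]],
  [[0.1,0,0],[0,0,0]],
  [[0.05,0,0],[0,0,0]],
  [[0,0,0],[0,0,0]],
  [[0,0,0],[0,0,0]],
])

```text
time_s: 52.15
tool_pos: [0.454, 0.3317, 0.0099]
tool_rot: [106.8, 90.0, 27.8]
force: [0.8, -0.7, -0.2]
grip_width: 0.0199
```

>>> drive_tool([
  [[0,0,0],[0,0,0]],
  [[0,0,0],[0,0,0]],
  [[0,0,0],[0,0,0]],
  [[0,0,0],[0,0,0]],
], hand=-0.25)

```text
time_s: 52.55
tool_pos: [0.454, 0.3315, 0.0099]
tool_rot: [91.5, 90.0, 12.6]
force: [-0.6, 0.4, 0.2]
grip_width: 0.032
```

>>> drive_tool([
  [[-0.3,0,0],[0,0,0]],
  [[-0.6,0,0],[0,0,0]],
  [[-0.9,0,0],[0,0,0]],
  [[-0.9,0,0],[0,0,0]],
  [[-0.9,0,0],[0,0,0]],
  [[-0.9,0,0],[0,0,0]],
  [[0,0,0],[0,0,0]],
  [[0,0,0],[0,0,0]],
])

```text
time_s: 53.35
tool_pos: [0.4543, 0.3319, 0.1913]
tool_rot: [105.1, 89.8, 26.1]
force: [0.7, -1.1, -1.0]
grip_width: 0.0328
```

Run:
```python
from h import *
plan([.6244,.0636,.19],-102.3)
c=cam("scene")
crop(c,330,100,530,250,4,"c32.png")
c=cam("top")
crop(c,270,110,430,230,4,"c32t.png")
```

```text
t 53.35 p [0.4543 0.3319 0.1913] jaw -78.93 q [ -17.6   10.1  -23.7   97.7    4.3   72.9 -121.2] w 0.0328 F [ 0.7 -1.1 -1. ]
 jaw->-102.3 rot [ 0.1947 -0.0006 -0.0012]  rotX rows@.07: 2.78  shift after rot/0.04: [0.034 5.584 5.648]  before: [0.036 2.886 7.399]
 jaw->77.7 rot [-1.3053e+00  1.6000e-03 -8.0000e-04]  rotX rows@.07: -18.65  shift after rot/0.04: [ 0.034 -5.584 -5.648]  before: [0.036 2.886 7.399]
```

View pics/c32.png

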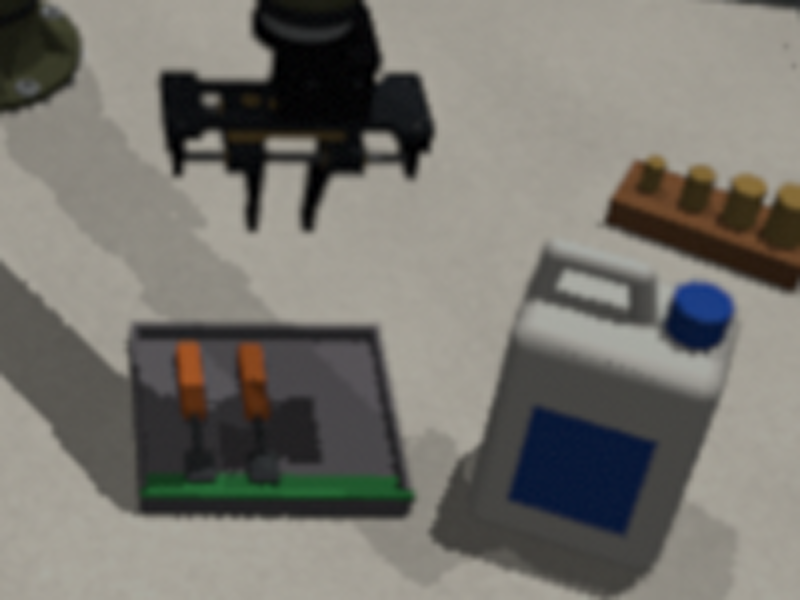

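View pics/c32t.png

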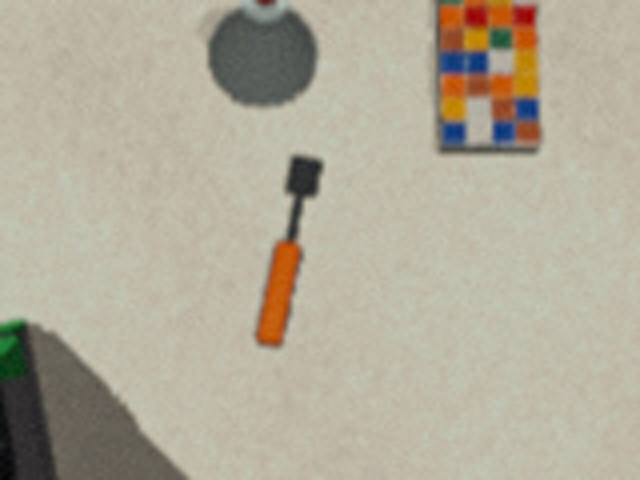

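>>> drive_tool([
  [[0,0,0],[0.065,0,0]],
  [[0,0,0],[0.065,0,0]],
  [[0,0,0],[0.065,0,0]],
  [[0,0.62,0.627],[0,0,0]],
  [[0,0.62,0.627],[0,0,0]],
  [[0,0.62,0.627],[0,0,0]],
  [[0,0.62,0.627],[0,0,0]],
  [[0,0.62,0.627],[0,0,0]],
  [[0,0.62,0.627],[0,0,0]],
  [[0,0.62,0.627],[0,0,0]],
], hand=0.2)

```text
time_s: 54.45
tool_pos: [0.5856, 0.1214, 0.1879]
tool_rot: [-64.8, 89.8, -167.1]
force: [-0.3, 1.0, -0.3]
grip_width: 0.052
```

>>> drive_tool([
  [[0,0.62,0.627],[0,0,0]],
  [[0,0.62,0.627],[0,0,0]],
  [[0,0,0],[0,0,0]],
  [[0,0,0],[0,0,0]],
  [[0,0,0],[0,0,0]],
])

```text
time_s: 54.95
tool_pos: [0.6226, 0.0649, 0.1886]
tool_rot: [-95.0, 89.9, 162.8]
force: [-1.1, -0.2, 0.2]
grip_width: 0.0524
```

Run:
```python
from h import *
plan([.6244,.0636,.02],-102.3)
```

```text
t 54.95 p [0.6226 0.0649 0.1886] jaw -102.23 q [  -0.3   16.9   -9.8   89.1    2.9   74.4 -112.7] w 0.0524 F [-1.1 -0.2  0.2]
 jaw->-102.3 rot [ 0.0006 -0.0001  0.0012]  rotX rows@.07: 0.01  shift after rot/0.04: [4.215 0.05  0.022]  before: [4.215 0.06  0.023]
 jaw->77.7 rot [-1.4994e+00 -1.8000e-03 -2.0000e-04]  rotX rows@.07: -21.42  shift after rot/0.04: [ 4.215 -0.05  -0.022]  before: [4.215 0.06  0.023]
```

>>> drive_tool([
  [[0.6,0.03,0],[0,0,0]],
  [[0.8,0,0],[0,0,0]],
  [[0.8,0,0],[0,0,0]],
  [[0.8,0,0],[0,0,0]],
  [[0.6,0,0],[0,0,0]],
  [[0.4,0,0],[0,0,0]],
  [[0.3,0,0],[0,0,0]],
  [[0,0,0],[0,0,0]],
  [[0,0,0],[0,0,0]],
  [[0,0,0],[0,0,0]],
])

```text
time_s: 55.95
tool_pos: [0.6261, 0.0633, 0.0193]
tool_rot: [107.5, 89.8, 5.2]
force: [0.2, 0.5, -0.2]
grip_width: 0.0518
```

Run:
```python
from h import *
plan([.6244,.0636,.0037],-102.3)
c=cam("scene")
crop(c,240,150,380,260,5,"c33.png")
```

```text
t 55.95 p [0.6261 0.0633 0.0193] jaw -102.33 q [  -0.7   25.8   -9.2   97.9    4.8   56.5 -114.1] w 0.0518 F [ 0.2  0.5 -0.2]
 jaw->-102.3 rot [-0.0003 -0.0004 -0.0012]  rotX rows@.07: -0.00  shift after rot/0.04: [ 0.39  -0.042  0.002]  before: [ 0.39  -0.043  0.003]
 jaw->-282.3 rot [ 1.4997e+00 -1.9000e-03  6.0000e-04]  rotX rows@.07: 21.42  shift after rot/0.04: [ 0.39   0.042 -0.002]  before: [ 0.39  -0.043  0.003]
```

View pics/c33.png

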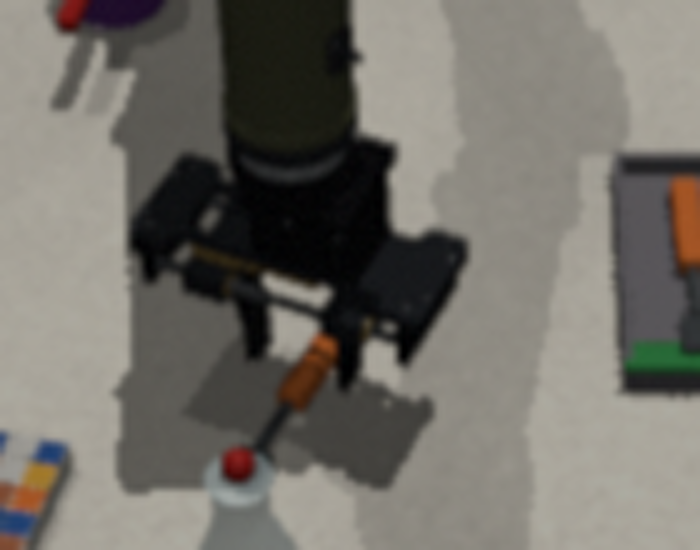

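Centred as before; take it.

>>> drive_tool([
  [[0.15,-0.03,-0.05],[0,0,0]],
  [[0.12,0,0],[0,0,0]],
  [[0.1,0,0],[0,0,0]],
  [[0,0,0],[0,0,0]],
  [[0,0,0],[0,0,0]],
])

```text
time_s: 56.5
tool_pos: [0.624, 0.0652, 0.0026]
tool_rot: [-61.3, 90.0, -163.7]
force: [0.7, 0.2, -0.0]
grip_width: 0.0523
```

>>> drive_tool([
  [[0,0,0],[0,0,0]],
  [[0,0,0],[0,0,0]],
  [[0,0,0],[0,0,0]],
  [[0,0,0],[0,0,0]],
  [[0,0,0],[0,0,0]],
  [[0,0,0],[0,0,0]],
  [[0,0,0],[0,0,0]],
  [[0,0,0],[0,0,0]],
], hand=-1, squeeze=30)

```text
time_s: 57.3
tool_pos: [0.6242, 0.0652, 0.003]
tool_rot: [28.1, 90.0, -74.2]
force: [0.2, 0.2, 0.2]
grip_width: 0.0198
```

>>> drive_tool([
  [[-0.2,0,0],[0,0,0]],
  [[-0.4,0,0],[0,0,0]],
  [[-0.8,0,0],[0,0,0]],
  [[-0.8,0,0],[0,0,0]],
  [[-0.8,0,0],[0,0,0]],
  [[-0.8,0,0],[0,0,0]],
  [[0,0,0],[0,0,0]],
  [[0,0,0],[0,0,0]],
])

```text
time_s: 58.1
tool_pos: [0.6249, 0.0655, 0.1571]
tool_rot: [106.5, 89.8, 4.2]
force: [0.2, -0.3, -1.0]
grip_width: 0.0198
```

Run:
```python
from h import *
plan(slot(.043,.16),-78.9)
c=cam("scene")
crop(c,240,120,380,230,5,"c34.png")
```

```text
t 58.1 p [0.6249 0.0655 0.1571] jaw -102.33 q [  -0.4   18.1   -9.8   91.3    3.2   70.7 -113.1] w 0.0198 F [ 0.2 -0.3 -1. ]
 jaw->-78.9 rot [-1.953e-01 -1.000e-04 -1.600e-03]  rotX rows@.07: -2.79  shift after rot/0.04: [-0.072 -2.918 -8.508]  before: [-0.085 -6.06  -6.646]
 jaw->-258.9 rot [ 1.3047e+00 -2.2000e-03  2.0000e-04]  rotX rows@.07: 18.64  shift after rot/0.04: [-0.072  2.918  8.508]  before: [-0.085 -6.06  -6.646]
```

View pics/c34.png

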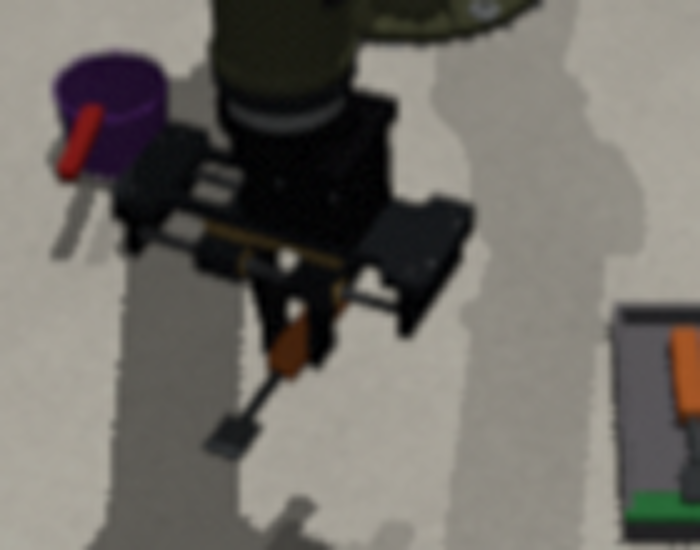

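>>> drive_tool([
  [[0,0,0],[-0.065,0,0]],
  [[0,0,0],[-0.065,0,0]],
  [[0,0,0],[-0.065,0,0]],
  [[0,-0.29,-0.85],[0,0,0]],
  [[0,-0.29,-0.85],[0,0,0]],
  [[0,-0.29,-0.85],[0,0,0]],
  [[0,-0.29,-0.85],[0,0,0]],
  [[0,-0.29,-0.85],[0,0,0]],
  [[0,-0.29,-0.85],[0,0,0]],
  [[0,-0.29,-0.85],[0,0,0]],
])

```text
time_s: 59.15
tool_pos: [0.497, 0.2838, 0.1535]
tool_rot: [-71.3, 89.8, -150.2]
force: [0.3, 0.1, 0.4]
grip_width: 0.0197
```

>>> drive_tool([
  [[0,-0.29,-0.85],[0,0,0]],
  [[0,-0.29,-0.85],[0,0,0]],
  [[0,-0.29,-0.85],[0,0,0]],
  [[0,0,0],[0,0,0]],
  [[0,0,0],[0,0,0]],
  [[0,0,0],[0,0,0]],
])

```text
time_s: 59.75
tool_pos: [0.4456, 0.375, 0.1539]
tool_rot: [-35.5, 89.9, -114.6]
force: [-0.5, 0.6, -0.7]
grip_width: 0.0196
```

Run:
```python
from h import *
plan(slot(.043,.04),-78.9)
c=cam("scene")
crop(c,330,100,530,250,4,"c35.png")
```

```text
t 59.75 p [0.4456 0.375  0.1539] jaw -79.03 q [ -21.2   14.5  -25.    97.4    6.5   69.7 -126.8] w 0.0196 F [-0.5  0.6 -0.7]
 jaw->-78.9 rot [-0.0011  0.0009  0.0006]  rotX rows@.07: -0.02  shift after rot/0.04: [ 2.848 -0.008 -0.051]  before: [ 2.848 -0.004 -0.056]
 jaw->-258.9 rot [ 1.4989e+00  1.0000e-03 -1.4000e-03]  rotX rows@.07: 21.41  shift after rot/0.04: [2.848 0.008 0.051]  before: [ 2.848 -0.004 -0.056]
```

View pics/c35.png

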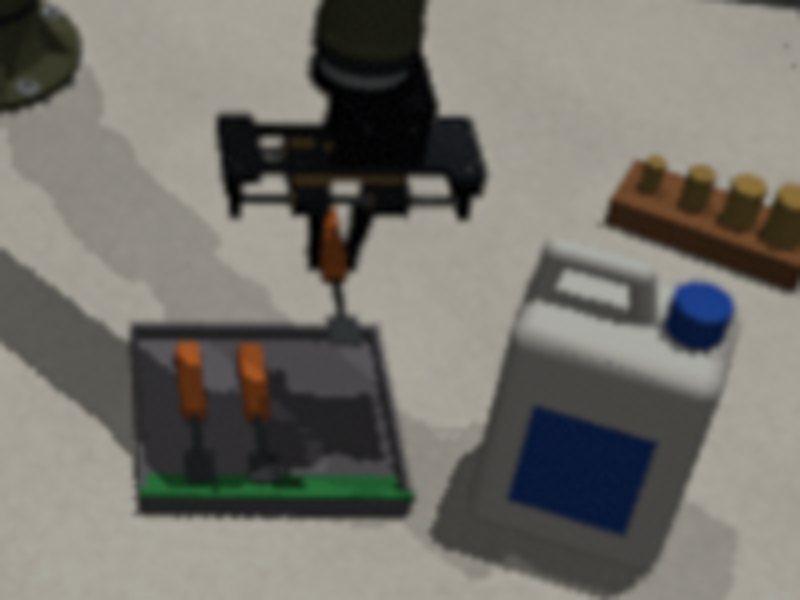

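>>> drive_tool([
  [[0.4,0,-0.05],[0,0,0]],
  [[0.6,0,0],[0,0,0]],
  [[0.6,0,0],[0,0,0]],
  [[0.6,0,0],[0,0,0]],
  [[0.4,0,0],[0,0,0]],
  [[0.2,0,0],[0,0,0]],
  [[0,0,0],[0,0,0]],
  [[0,0,0],[0,0,0]],
])

```text
time_s: 60.6
tool_pos: [0.4452, 0.3791, 0.0436]
tool_rot: [118.5, 89.9, 39.5]
force: [-0.2, 0.6, 0.5]
grip_width: 0.0199
```

Run:
```python
from h import *
plan(slot(.043,.0095),-78.9)
c=cam("scene")
crop(c,330,100,530,250,4,"c36.png")
```

```text
t 60.6 p [0.4452 0.3791 0.0436] jaw -78.95 q [ -22.6   21.1  -24.1  103.1   10.    57.9 -129.6] w 0.0199 F [-0.2  0.6  0.5]
 jaw->-78.9 rot [-0.0004 -0.0003 -0.0005]  rotX rows@.07: -0.01  shift after rot/0.04: [ 0.852 -0.019  0.051]  before: [ 0.852 -0.02   0.051]
 jaw->-258.9 rot [ 1.4996e+00 -8.0000e-04  4.0000e-04]  rotX rows@.07: 21.42  shift after rot/0.04: [ 0.852  0.019 -0.051]  before: [ 0.852 -0.02   0.051]
```

View pics/c36.png

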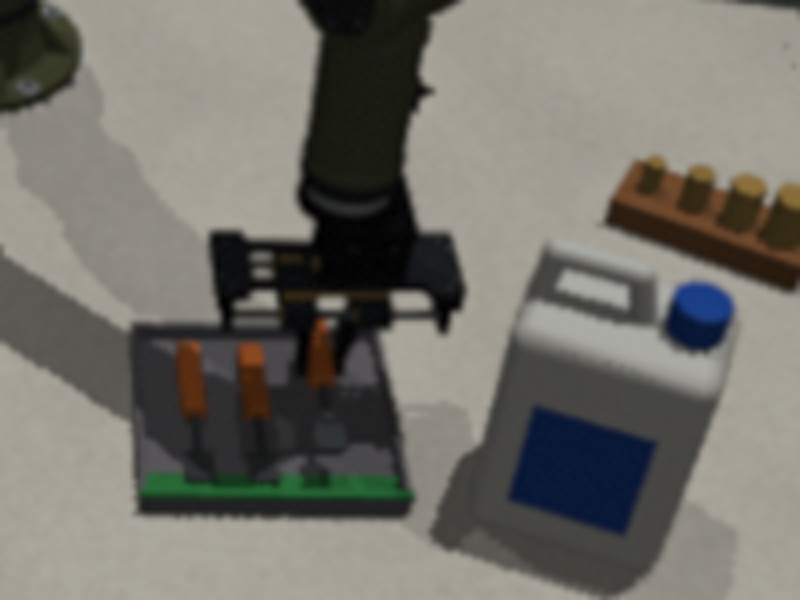

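>>> drive_tool([
  [[0.3,0,0.05],[0,0,0]],
  [[0.25,0,0],[0,0,0]],
  [[0.15,0,0],[0,0,0]],
  [[0.1,0,0],[0,0,0]],
  [[0.05,0,0],[0,0,0]],
  [[0,0,0],[0,0,0]],
  [[0,0,0],[0,0,0]],
])

```text
time_s: 61.35
tool_pos: [0.4452, 0.3769, 0.0091]
tool_rot: [113.0, 90.0, 34.0]
force: [0.7, -0.1, -0.7]
grip_width: 0.0198
```

>>> drive_tool([
  [[0,0,0],[0,0,0]],
  [[0,0,0],[0,0,0]],
  [[0,0,0],[0,0,0]],
  [[0,0,0],[0,0,0]],
], hand=-0.25)

```text
time_s: 61.75
tool_pos: [0.4452, 0.3768, 0.0091]
tool_rot: [99.2, 90.0, 20.3]
force: [-0.4, -0.8, -0.1]
grip_width: 0.032
```

>>> drive_tool([
  [[-0.3,0,0],[0,0,0]],
  [[-0.6,0,0],[0,0,0]],
  [[-0.9,0,0],[0,0,0]],
  [[-0.9,0,0],[0,0,0]],
  [[-0.9,0,0],[0,0,0]],
  [[-0.9,0,0],[0,0,0]],
  [[0,0,0.9],[0,0,0]],
  [[0,0,0.9],[0,0,0]],
  [[0,0,0.9],[0,0,0]],
  [[0,0,0.9],[0,0,0]],
])

```text
time_s: 62.75
tool_pos: [0.4728, 0.2342, 0.1901]
tool_rot: [97.0, 89.9, 18.1]
force: [0.7, -0.3, -0.3]
grip_width: 0.0327
```

>>> drive_tool([
  [[0,0.2,0.95],[0,0,0]],
  [[0,0.2,0.95],[0,0,0]],
  [[0,0.2,0.95],[0,0,0]],
  [[0,0.2,0.95],[0,0,0]],
  [[0,0.2,0.95],[0,0,0]],
  [[0,0.2,0.95],[0,0,0]],
  [[0,0,0],[0,0,0]],
  [[0,0,0],[0,0,0]],
  [[0,0,0],[0,0,0]],
])

```text
time_s: 63.65
tool_pos: [0.5633, 0.0225, 0.1894]
tool_rot: [149.9, 89.9, 71.1]
force: [-0.2, -0.3, -0.5]
grip_width: 0.0324
```

Run:
```python
from h import *
o=env.get_obs();print(o["time_s"],o["tool_pos"],o["joint_velocities"].round(2))
c=cam("top")
cv2.imwrite("pics/t37.png",c["frame"][:,:,::-1])
crop(c,195,165,355,285,4,"c37.png")
crop(c,420,140,570,280,4,"c37b.png")
c=cam("scene")
cv2.imwrite("pics/s37.png",c["frame"][:,:,::-1])
```

```text
63.65 [0.56326141 0.02254016 0.18942959] [-0.64 -0.12 -0.48  0.22  0.27 -0.16 -0.04]
```

View pics/c37.png

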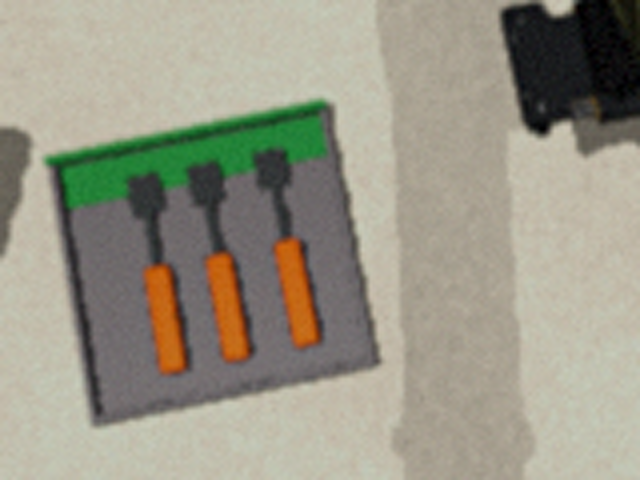

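View pics/c37b.png

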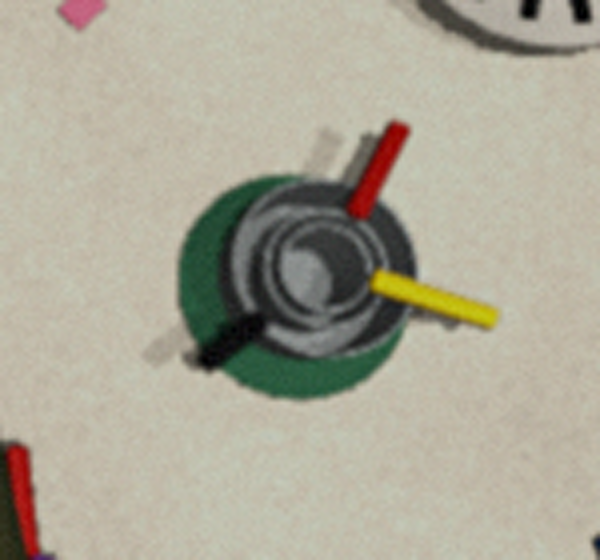

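View pics/t37.png

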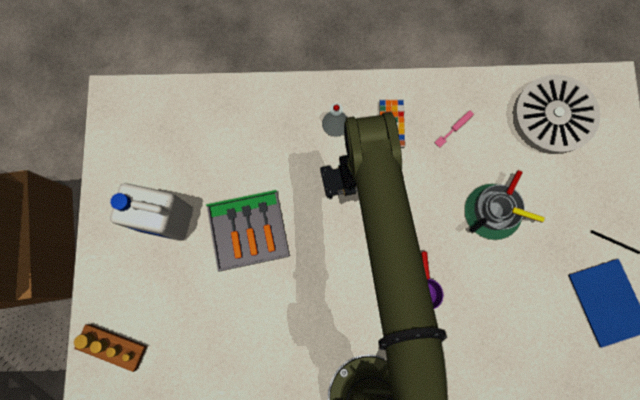

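View pics/s37.png

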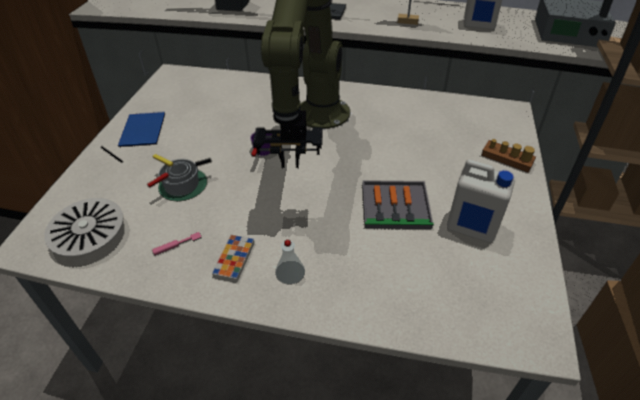

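Run:
```python
from h import *
c=cam("top")
f=lambda p,z:px2w(c,195+p[0]/4-.375,165+p[1]/4-.375,z)[:2]
for e,b in (((147,174),(173,372)),((206,164),(237,360)),((270,150),(308,347))):
    B=f(b,.019);E=f(e,.008);m=(B+E)/2-_T if 0 else None
    import h
    m=(B+E)/2-h._T;d=E-B
    print("tray x,y",(m@h._X).round(4),(m@h._Y).round(4),"len",np.hypot(*d).round(3),"yaw rel",(np.degrees(np.arctan2(d[1],d[0]))-11.1).round(1))
g=lambda u,v,z:px2w(c,420+u/4-.375,140+v/4-.375,z)[:2]
print("xl",g(322,268,.063),"m",g(321,268,.067),"s",g(323,272,.071))
t=[g(203,368,.076),g(402,124,.08),g(496,320,.084)]
print("tips",[np.hypot(*(t[i]-t[j])).round(3) for i,j in ((0,1),(0,2),(1,2))])
# expected rim circles check for heights
import numpy as np
C=np.array([.5167,-.382])
for R,z in ((.065,.063),(.043,.067),(.032,.071)):
    P=w2px(c,[[C[0]+R,C[1],z],[C[0]-R,C[1],z],[C[0],C[1]+R,z],[C[0],C[1]-R,z]]);print(((P+.375-[420,140])*4).round(0).tolist())
```

```text
tray x,y 0.0025 0.041 len 0.15 yaw rel -2.1
tray x,y 0.0008 -0.0047 len 0.15 yaw rel -1.1
tray x,y 0.0001 -0.0551 len 0.152 yaw rel 0.3
xl [ 0.51694079 -0.38309263] m [ 0.5162367  -0.38095021] s [ 0.5126367  -0.38063565]
tips [np.float64(0.227), np.float64(0.201), np.float64(0.15)]
[[312.0, 179.0], [329.0, 360.0], [227.0, 270.0], [414.0, 266.0]]
[[317.0, 208.0], [328.0, 328.0], [261.0, 269.0], [384.0, 266.0]]
[[320.0, 222.0], [329.0, 311.0], [278.0, 267.0], [371.0, 265.0]]
```

Run:
```python
from h import *
c=cam("scene"); crop(c,130,130,250,220,6,"c38.png")
```

```text
(no output)
```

View pics/c38.png

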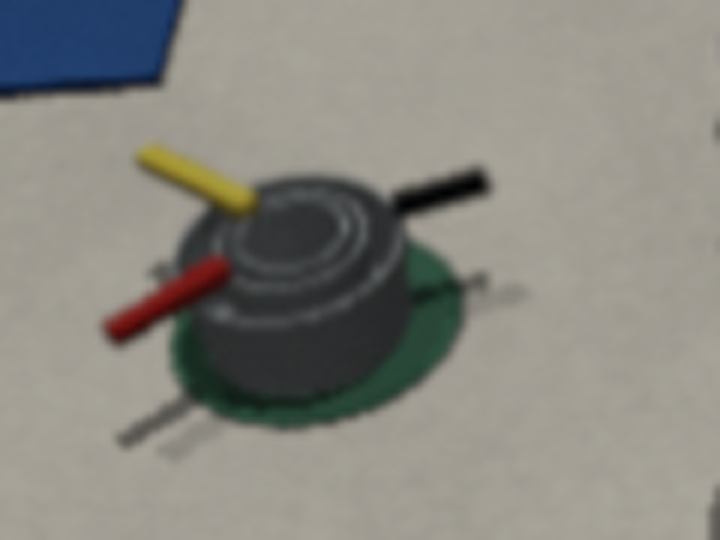

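The three dippers sit level, nested down to their rims on the mat with the handles fanned. The arm is clear of everything.

```bash
python3 -c "
from cell import env
print(env.sign_off())"
```

```text
the job is handed in; nothing more can be done
None
```

The bench is in order and the job was handed in after about 64 s; the sign-off gives no verdict.

- **Dippers:** The black-handled dipper stands on the mat, about 2 mm from its centre. The red and then the yellow dipper are nested in it, with axes within about 5 mm. Handle tips measure 15 to 23 cm apart. No blue dipper was present. That each dipper is level and right down inside the next was judged from the camera pictures and the contact force at placing, not measured.
- **Spatulas:** All three orange spatulas lie flat in the tray with blades to the green end. They sit about 45 to 50 mm apart, within about 2° of the tray's line and within 3 mm of its middle lengthwise.
- **Left alone:** The flask, card box, canister, purple dipper and pink spatula were not touched. I saw no object knocked aside during the run.
- **Disagreement:** The two cameras differed by about 5 mm on where one spatula lay before I gripped it. The grip centred it, and no final check failed.

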